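# Book in a returned guide-rail kit

### The job

Book in the returned kit: push the aluminium rail piece fully home against both stops of the gauge board, and put every square end cap rim down (open side down, closed face up) fully into a tray pocket of its own. When all that is in place, and only then, turn the filter cartridge so that its lot sticker squarely faces the scanner, standing upright and centred on the printed ring, and press the scanner's button fully down. Then stand the cartridge in the middle of the rubber mat; leave the carton, the jar and the screwdriver where they are.

Things in the scene. Friction and masses are not known exactly. Their poses are not given: they have to be found in the camera images.
- cap0: square black plastic tube end cap, 45 x 45 x 24 mm, hollow, walls 4 mm, closed face 5 mm; about 40 g. Origin at its middle: 12 mm from closed face and rim, 22.5 mm from each side. +x points out of the open (rim) side; y and z to the flat sides. It starts standing on a side, open side facing some level way; pushed near its top it falls flat. May be absent.
- cap1: another end cap like cap0, same frame; may be absent
- cap2: another end cap like cap0, same frame; may be absent
- cap3: another end cap like cap0, same frame; may be absent
- tray_hole0 (a point): centre of the mouth of one of the four square pockets of the fixed grey tray, level with the tray's top, z up, x and y along the pocket's sides. Tray 156 x 156 x 18 mm; pockets 49 x 49 mm, 10 mm deep, flat floor, 84 mm between centres. A cap lying in a pocket stands 14 mm proud.
- tray_hole1 (a point): the same for another pocket of the tray
- tray_hole2 (a point): the same for another pocket of the tray
- tray_hole3 (a point): the same for another pocket of the tray
- gauge: fixed plywood gauge board, 100 (x) x 180 (y) x 6 mm, origin under its centre, z up. Two steel stops stand 12 mm above its top: a long fence on the +x side, inner face at x = +35 mm, y -85 to +80; an end stop, inner face at y = -75 mm, x -35 to +35. The rail's centre is at x = +20, y = -15 mm when it touches both (rail along y).
- rail: loose straight aluminium rail piece, 30 (x) x 120 (y, its length) x 24 mm high, about 0.22 kg, lying on the gauge board (top at 6 mm); origin at the centre of its underside. Either way round is right.
- cartridge: pale upright filter cartridge, a cylinder 60 mm across and 60 mm tall with a steel foot, about 0.18 kg, standing on the table by the scanner; origin at the centre of its underside, z up. Its +x axis points to the middle of the yellow-green lot sticker on its side, which also folds over onto the top.
- sticker (a point): middle of the lot sticker on the cartridge's side, 30 mm from its axis, 36 mm up
- scanner: fixed scanner station: its origin is the centre of a ring, 76 mm across, printed on the table; +x points from there to the scanner block (50 x 70 mm, 40 mm tall, its window face 85 mm from the origin), with a push button on its top
- scan_button (a joint): travel of the white spring push button on top of the scanner block: 0 up, 0.006 m fully down, about 5 N; it springs back
- scan_button_top (a point): centre of the top of that button; moves with it (28 mm across, 62 mm above the table when up, 110 mm from the ring centre); press straight down
- outmat: fixed black rubber mat, 100 x 100 x 4 mm, origin under its centre
- carton: red carton 34 x 130 x 34 mm, a bystander (origin: centre of underside)
- grease_jar: grey jar with a white lid, 56 mm across, 65 mm tall, a bystander (origin: centre of underside)
- screwdriver: screwdriver lying on the table beyond the work, a bystander
There are look-alikes about, which are no part of the job. Leave any green or red look-alike of the cap1 alone.

How it is judged:
On the way, in this order (a step that is already met when the one before it is completed fails the run):
1. the rail is home against both stops and every cap present lies rim down in a pocket (angle between each of cap0, cap1, cap2, cap3's own x axis and vertical above 3 rad and linear speed of each of cap0, cap1, cap2, cap3, rail below 0.02 m/s and ((horizontal distance between cap0 and tray_hole0 below 0.005 m and z of cap0 in the frame of tray_hole0 below 0.0045 m) or (horizontal distance between cap0 and tray_hole1 below 0.005 m and z of cap0 in the frame of tray_hole1 below 0.0045 m) or (horizontal distance between cap0 and tray_hole2 below 0.005 m and z of cap0 in the frame of tray_hole2 below 0.0045 m) or (horizontal distance between cap0 and tray_hole3 below 0.005 m and z of cap0 in the frame of tray_hole3 below 0.0045 m)) and ((horizontal distance between cap1 and tray_hole0 below 0.005 m and z of cap1 in the frame of tray_hole0 below 0.0045 m) or (horizontal distance between cap1 and tray_hole1 below 0.005 m and z of cap1 in the frame of tray_hole1 below 0.0045 m) or (horizontal distance between cap1 and tray_hole2 below 0.005 m and z of cap1 in the frame of tray_hole2 below 0.0045 m) or (horizontal distance between cap1 and tray_hole3 below 0.005 m and z of cap1 in the frame of tray_hole3 below 0.0045 m)) and ((horizontal distance between cap2 and tray_hole0 below 0.005 m and z of cap2 in the frame of tray_hole0 below 0.0045 m) or (horizontal distance between cap2 and tray_hole1 below 0.005 m and z of cap2 in the frame of tray_hole1 below 0.0045 m) or (horizontal distance between cap2 and tray_hole2 below 0.005 m and z of cap2 in the frame of tray_hole2 below 0.0045 m) or (horizontal distance between cap2 and tray_hole3 below 0.005 m and z of cap2 in the frame of tray_hole3 below 0.0045 m)) and ((horizontal distance between cap3 and tray_hole0 below 0.005 m and z of cap3 in the frame of tray_hole0 below 0.0045 m) or (horizontal distance between cap3 and tray_hole1 below 0.005 m and z of cap3 in the frame of tray_hole1 below 0.0045 m) or (horizontal distance between cap3 and tray_hole2 below 0.005 m and z of cap3 in the frame of tray_hole2 below 0.0045 m) or (horizontal distance between cap3 and tray_hole3 below 0.005 m and z of cap3 in the frame of tray_hole3 below 0.0045 m)) and x of rail in the frame of gauge between 0.0175 and 0.023 m and y of rail in the frame of gauge between -0.018 and -0.0125 m and angle between the y axis of rail and the y axis of gauge, either way round below 0.03 rad and z of rail in the frame of gauge below 0.009 m and angle between rail's own z axis and vertical below 0.1 rad), for 0.2 s.
2. then the cartridge stands upright within 12 mm of the ring centre, its sticker within 0.2 rad of facing the scanner (angle between the x axis of cartridge and the x axis of scanner, either way round below 0.2 rad and x of sticker in the frame of scanner above 0 m and horizontal distance between cartridge and scanner below 0.012 m and angle between cartridge's own z axis and vertical below 0.08 rad and height (world z) of cartridge below 0.004 m and linear speed of cartridge below 0.02 m/s), for 0.3 s.
3. then the scanner button is pressed down while the sticker faces it (all of step 2 and value of joint scan_button above 0.004 m), for 0.1 s.
4. then the cartridge stands on the rubber mat (horizontal distance between cartridge and outmat below 0.022 m and angle between cartridge's own z axis and vertical below 0.08 rad and height (world z) of cartridge below 0.008 m and linear speed of cartridge below 0.02 m/s), for 0.2 s.
At the end, for the whole second after the job is handed in: Each cap rim down (within 8 deg), within 5 mm of a pocket centre, seated to 2.5 mm; rail flat on the board, within 2.5 mm of both stops, square to 0.03 rad; cartridge upright on the mat, within 22 mm of its centre; all at rest (all of step 1 and all of step 4); the robot touches nothing.
It fails at once if the carton is moved more than 3 cm (distance of carton from where it was at the start of the episode above 0.03 m).
It fails at once if the grease jar is moved more than 3 cm (distance of grease_jar from where it was at the start of the episode above 0.03 m).
It fails at once if the screwdriver is moved more than 3 cm (distance of screwdriver from where it was at the start of the episode above 0.03 m).
Of cap0, cap1, cap2, cap3 only 3 to 4 are there at a start; the rules pass over those that are not, and their reading is None.
At some moment in a run one of rail, cartridge may be knocked a few centimetres aside while the robot is not near it.
Once in a run the grip may slacken for a moment while it holds something.
It also fails if it takes over 210 s, if anything falls off the work surface, if the arm or the gripper's body presses on something with over 40 N, if the wrist force passes 120 N, or if a joint passes its speed limit or range.

### The arm

A 6-joint arm with a two-finger parallel gripper is mounted at the origin on the work surface. World frame = base frame: x ahead of the robot, y to its left, z up, the work surface at z = 0. Lengths are in m, angles in rad, forces in N, time in s.
With the tool pointing down it reaches from about 0.3 to 0.775 m from the base axis. Payload 14.6 kg.
Tool frame: the origin (TCP) lies on the centre line of the jaws, within the pads' length; the fingertips stand 19 mm ahead of it and the grasp point (between the pads) is the TCP; z points along the fingers, y is the line along which they close (so a half turn about z gives the same grasp; the last joint's range is limited). The gripper opens to 94 mm and grips with 3 to 60 N. Pads are 16 mm wide; open, the fingers measure 119 mm over their backs; the gripper's body (75 mm by 177 mm) begins 78 mm behind the grasp point.
Start: joints at [-1.368, 0.3, 1.521, -0, 1.321, -0.067], TCP at [0.147, -0.53, 0.224] pointing down, gripper open.
Joint ranges: [-3.03, 3.03], [-0.79, 2.21], [0.23, 2.52], [-1.04, 4.18], [0, 3.07], [-2.55, 2.55]. Speed limits (rad/s): [2.22, 2.22, 2.57, 3.14, 3.14, 3.14].

### API

Orientations are given as [roll, pitch, yaw] about the fixed x, y, z axes, in that order (R = Rz(yaw) Ry(pitch) Rx(roll)).
In Python, from station import get_obs, camera, workorder gives the robot as it stands.
- The arm moves only by the tool play_rows, never from a script. Its argument "motion" is a list that holds one entry, the list of rows, each a list of 7 numbers: the shift along the tool's x, y, z as a fraction of full scale, then the turn, a rotation vector about the tool's x, y, z as a fraction of full scale, then the opening, from -1 (shut) to 1 (fully open). In form: [[[x, y, z, ax, ay, az, grip], ...]]. A call has 1 to 10 rows; each row is the pose to reach, as a shift and turn from the pose commanded when the call began, along the tool's axes at that moment, turning the shorter way round; what a row does not reach only later rows make up. Full scale, the value 1, is 0.25 m for a shift and 2 pi rad for a turn. A row lasts 1/10 s, in which the tool goes at most 50 mm and 8.59 degrees, less where a joint would pass 70% of its speed; a pose out of reach is approached as far as the arm can. A call with a number of a shift or a turn outside -1 to 1 is refused whole. A call with a gripper value outside its range is refused whole. The fingers move at their own pace and stop on an object; "grip_force" is the grip in N (left out, the last holds). Time passes only in rows, so rows that repeat a pose let the fingers close. It gives the time, the measured TCP pose, the force, the opening and the grip force at its end, in the units of the state.
- get_obs(): the state, without advancing time (a new reading comes with each control period).
- camera(name): name is "scene" or "top"; returns a dict with "frame" (384x512x3 uint8, red, green, blue), "z_map" (384x512 float32, m along the optical axis (not along the pixel's ray), 0 where there is no reading), "camera_matrix" (3x3 intrinsics, pixels), "T" (4x4, takes a point from camera to world coordinates). Camera axes: x right, y up, looking along -z (the intrinsics and any distortion apply to the point x, -y, -z); pixel columns grow to the right and rows downward; lengths in m; the calibration is good to about 2 mm. A picture is of the moment at which its call begins.
- workorder.hand_in(): hands the job in; it is judged then, once.
The state is a dict: "time_s": time; "qpos": joint angles; "joint_vel": joint speeds; "tau": joint torques, N m; "ee_pos": TCP position; "eef_rot": TCP orientation; "force": force on the tool from outside, world axes, zero at the start; "moment": the same for the moment, N m; "grip_width": finger opening in m; "grip_force": force on a finger pad.
Only numpy, scipy, OpenCV 4.12 (cv2) and the standard library are available. Lean on these libraries where they do the work, as an engineer would, in place of code of your own. Each camera call takes 0.05 s, during which the arm holds its last target. There are 200 camera calls.

## Working session

There is one attempt and no reset: what is moved stays moved. The work goes in short steps, Python scripts to look and compute and a tool call to move; the robot and the scene stay as the last step left them, time stands still between calls to the robot, and variables do not carry over. Pictures are saved under pics/ and viewed, at most 14 in all, crops included, and the job is handed in when it is done.

Besides the shell and the picture viewer there is one more tool, called after ">>>" as name(argument=value, ...), one argument or row to a line, values as JSON. play_rows: Moves the arm, as the interface text tells. Its arguments: {"type":"object","properties":{"motion":{"type":"array"},"grip_force":{"type":"number"}},"required":["motion"]}

```bash
mkdir -p pics; ls
python3 - <<'E'
from station import get_obs, camera
import cv2,numpy as np
print(get_obs())
for n in("scene","top"):
    c=camera(n);np.savez(f"{n}0.npz",**c)
    print(n,c["camera_matrix"],c["T"])
    cv2.imwrite(f"pics/{n}0.png",cv2.resize(c["frame"][:,:,::-1],(800,600),interpolation=cv2.INTER_CUBIC))
E
```

```text
pics
{'time_s': 0.0, 'qpos': array([-1.36762644e+00,  3.00440084e-01,  1.52161452e+00, -1.07957223e-05,
        1.32070869e+00, -6.65835944e-02]), 'joint_vel': array([ 8.33779777e-04, -8.00102692e-04,  1.22068851e-03, -5.33494480e-05,
        1.08657183e-03,  7.75840480e-04]), 'tau': array([-1.79866092e-04, -5.31812167e+01, -3.52737522e+01,  7.08525768e-02,
        2.44601921e-02, -1.08668087e-04]), 'ee_pos': array([ 0.14652295, -0.52985689,  0.22388919]), 'eef_rot': array([-3.14042391e+00, -6.74543715e-05,  2.69756116e-01]), 'force': array([-0.54738477,  1.13912054, -0.7296244 ]), 'moment': array([-0.01456393, -0.01548408,  0.00104674]), 'grip_force': 0.0, 'grip_width': 0.0939955046511441}
scene [[357.32178847   0.         255.21363041]
 [  0.         357.32178847 190.16622524]
 [  0.           0.           1.        ]] [[ 0.38774731 -0.73113088  0.56133739  1.11260202]
 [ 0.921739    0.30291068 -0.24216179 -0.20789549]
 [ 0.00701687  0.61130414  0.79136465  0.88267866]
 [ 0.          0.          0.          1.        ]]
top [[372.77254616   0.         254.04947466]
 [  0.         372.77254616 196.70362575]
 [  0.           0.           1.        ]] [[-0.02088032  0.9789856  -0.20285759  0.33967692]
 [-0.99977458 -0.01966487  0.00800558  0.05447788]
 [ 0.00384818  0.20297903  0.97917552  1.06014659]
 [ 0.          0.          0.          1.        ]]
```

View pics/top0.png

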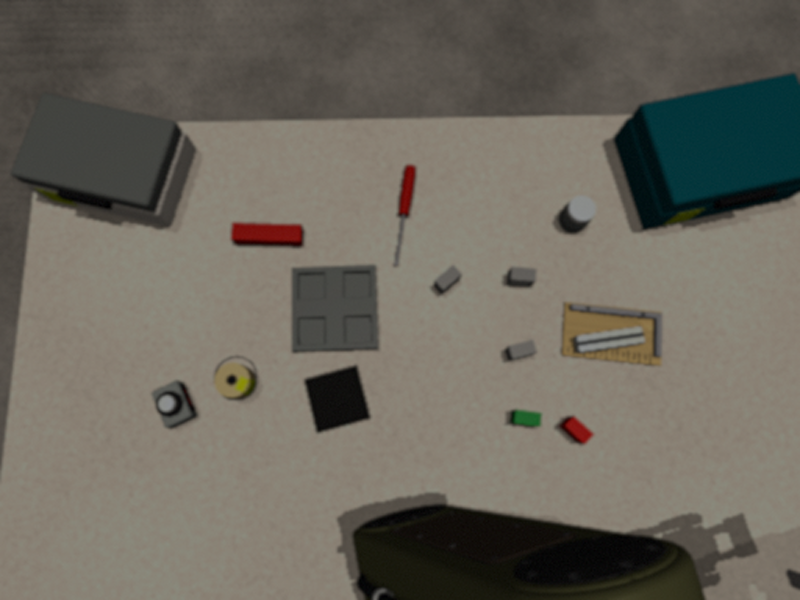

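View pics/scene0.png

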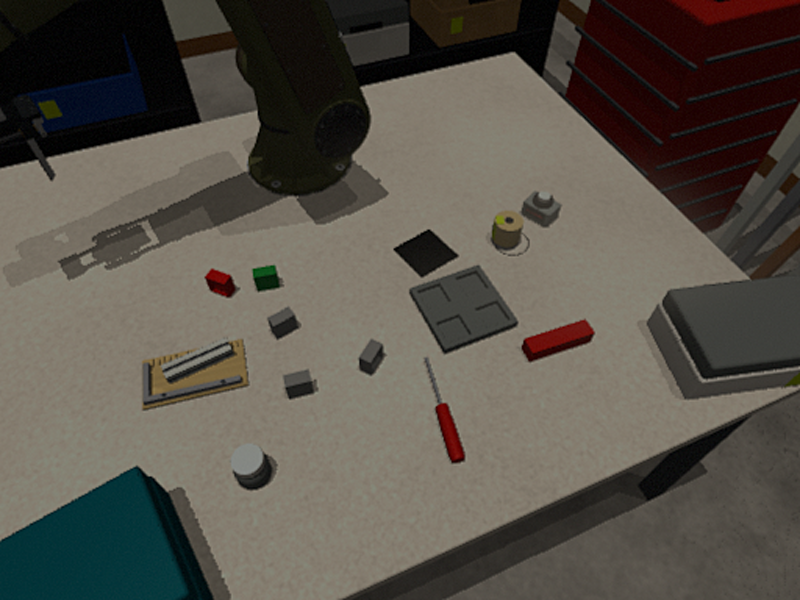

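The top view shows:

- **Caps:** three grey caps standing at (447,279), (521,276) and (520,351).
- **Look-alikes:** green at (526,418) and red at (577,430).
- **Tray and mat:** tray at (335,308), mat at (337,399).
- **Cartridge and scanner:** cartridge at (235,380), slightly off its ring, with the sticker facing right. Scanner at (173,404).
- **Gauge and rail:** centre at about (612,335).

Candidates for "cap" are the three grey ones and the two coloured ones, so I choose the grey ones. Next I measure them and check in a close crop.

```bash
cat > h.py <<'E'
from station import get_obs, camera
import cv2,numpy as np
def cloud(c):
    K=c["camera_matrix"];z=c["z_map"];v,u=np.indices(z.shape)
    p=np.stack([(u-K[0,2])/K[0,0]*z,-(v-K[1,2])/K[1,1]*z,-z],-1)
    return p@c["T"][:3,:3].T+c["T"][:3,3]
def ray(c,u,v,h):
    K=c["camera_matrix"];d=c["T"][:3,:3]@np.array([(u-K[0,2])/K[0,0],-(v-K[1,2])/K[1,1],-1]);o=c["T"][:3,3]
    return o+d*(h-o[2])/d[2]
def proj(c,p):
    q=c["T"][:3,:3].T@(np.asarray(p)-c["T"][:3,3]);K=c["camera_matrix"]
    return np.array([K[0,2]-K[0,0]*q[0]/q[2],K[1,2]+K[1,1]*q[1]/q[2]])
def blobs(c,m,h,amin=15):
    "connected blobs of mask m: centre uv, n, world rect (centre,size,angle of long side deg) on plane h"
    n,l,s,ce=cv2.connectedComponentsWithStats(m.astype(np.uint8),connectivity=4);out=[]
    for i in range(1,n):
        if s[i,4]<amin: continue
        vs,us=np.nonzero(l==i)
        P=np.array([ray(c,a+da,b+db,h)[:2] for a,b in zip(us,vs) for da in(-.5,.5) for db in(-.5,.5)])
        r=cv2.minAreaRect((P*1000).astype(np.float32))
        (w,hh),a=r[1],r[2]
        if hh>w:w,hh,a=hh,w,a+90
        out.append((ce[i].round(1),s[i,4],np.round(r[0],1),(round(w,1),round(hh,1)),round(a%180,1)))
    return out
def go(x,y,z,yaw,o=None):
    "fractions for one call from the present tool-down pose"
    o=o or get_obs();p=o["ee_pos"];y0=o["eef_rot"][2]
    d=np.array([x,y,z])-p;t=(yaw-y0+np.pi)%(2*np.pi)-np.pi
    return np.round([(d[0]*np.cos(y0)+d[1]*np.sin(y0))/.25,(d[0]*np.sin(y0)-d[1]*np.cos(y0))/.25,-d[2]/.25,-t/2/np.pi],4)
E
python3 - <<'E'
from h import *
t=dict(np.load("top0.npz"));s=dict(np.load("scene0.npz"))
W=cloud(t)
print("table z",np.median(W[200:260,60:120,2]))
m=(W[...,2]>.012)&(W[...,2]<.075)&(W[...,0]>.2)
for b in blobs(t,m,0.045):
    u,v=b[0].astype(int); print(b, "z",W[v,u].round(3), "rgb",t["frame"][v,u])
def crop(c,u0,v0,w,h,k): return cv2.resize(c["frame"][v0:v0+h,u0:u0+w,::-1],None,fx=k,fy=k,interpolation=cv2.INTER_CUBIC)
a=crop(t,270,160,115,128,3.4);b=crop(s,120,160,140,105,3.4)
a=crop(t,270,163,90,110,4.5);b=crop(s,160,190,90,70,4.4)
H=max(a.shape[0],b.shape[0]);f=lambda i:cv2.copyMakeBorder(i,0,H-i.shape[0],0,0,cv2.BORDER_CONSTANT)
im=np.hstack([f(a),f(b)]);im=np.clip(im.astype(float)*1.7,0,255);print(im.shape)
cv2.imwrite("pics/crop1.png",im)
E
```

```text
table z 0.0003550480027989522
(array([426.3, 119.7]), np.int32(1112), array([ 822.8, -538.7]), (310.2, 217.0), 101.5) z [ 0.738 -0.42   0.123] rgb [ 0 23 26]
(array([ 93.6, 120.8]), np.int32(1022), array([836.3, 574.5]), (291.5, 190.5), 75.8) z [0.76  0.481 0.106] rgb [68 69 65]
(array([259.6, 127.3]), np.int32(329), array([727.1,  30.4]), (200.6, 27.9), 170.5) z [0.764 0.027 0.025] rgb [113  10   7]
(array([369.6, 136.2]), np.int32(400), array([ 721.5, -291.1]), (80.6, 56.8), 133.8) z [ 0.714 -0.282  0.066] rgb [139 141 141]
(array([170.9, 149. ]), np.int32(611), array([693.5, 280.6]), (134.7, 43.5), 87.1) z [0.698 0.286 0.033] rgb [121  18  14]
(array([213.8, 196.6]), np.int32(1850), array([553.8, 156.9]), (156.0, 154.0), 0.9) z [0.56  0.163 0.017] rgb [75 75 71]
(array([286.5, 178. ]), np.int32(174), array([601.8, -46.3]), (55.9, 31.7), 129.2) z [ 0.601 -0.044  0.048] rgb [98 95 90]
(array([334.2, 175.3]), np.int32(165), array([ 605. , -180.1]), (53.8, 35.8), 84.6) z [ 0.608 -0.18   0.045] rgb [97 94 90]
(array([402.6, 204. ]), np.int32(323), array([ 503.6, -340.4]), (162.6, 80.5)
[... 227 characters left out ...]
9, -169.6]), (55.4, 28.5), 104.6) z [ 0.472 -0.169  0.046] rgb [101  98  93]
(array([150.4, 243.2]), np.int32(487), array([427.8, 329.3]), (71.7, 62.0), 88.8) z [0.426 0.327 0.059] rgb [48 44 28]
(array([111.4, 258.2]), np.int32(583), array([389.7, 433. ]), (76.1, 61.5), 25.8) z [0.389 0.429 0.058] rgb [101 100 100]
(array([336.9, 266.9]), np.int32(176), array([ 353.9, -171.4]), (53.9, 26.9), 81.8) z [ 0.356 -0.17   0.045] rgb [31 98 43]
(array([369.2, 274.6]), np.int32(217), array([ 331.4, -256.6]), (55.0, 34.2), 45.1) z [ 0.333 -0.256  0.046] rgb [134  22  20]
(495, 801, 3)[ WARN:0@1.015] global loadsave.cpp:1063 imwrite_ Unsupported depth image for selected encoder is fallbacked to CV_8U.
```

View pics/crop1.png

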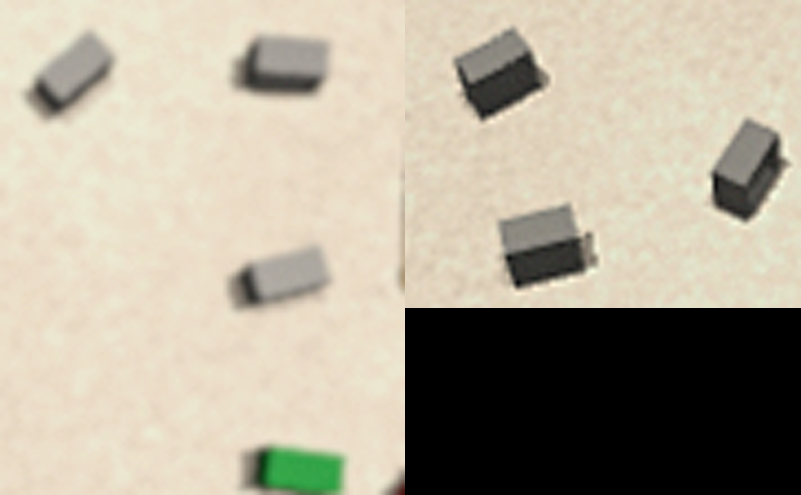

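The crop shows three grey caps with light tops. A at (745,170) looks hollow on its right face, while B (540,245) and C (500,75) show dark front faces. I'll settle the open sides from depth.

Run:
```python
from h import *
t=dict(np.load("top0.npz"));s=dict(np.load("scene0.npz"))
W=cloud(t);S=cloud(s)
for n,c in dict(A=(.601,-.044),B=(.606,-.180),C=(.471,-.169)).items():
    near=np.hypot(W[...,0]-c[0],W[...,1]-c[1])<.045
    b=blobs(t,near&(W[...,2]>.040)&(W[...,2]<.05),.045)[0]
    nearS=np.hypot(S[...,0]-c[0],S[...,1]-c[1])<.045
    bs=blobs(s,nearS&(S[...,2]>.040)&(S[...,2]<.05),.045)[0]
    print(n,"top",b,"\n  scene",bs)
    ctr=(b[2]+bs[2])/2000;a=np.radians(b[4]);l=np.array([np.cos(a),np.sin(a)]);nn=np.array([-l[1],l[0]])
    for nm,Q in(("S",S),("T",W)):
        m=(np.hypot(Q[...,0]-c[0],Q[...,1]-c[1])<.04)&(Q[...,2]>.006)&(Q[...,2]<.037)
        P=Q[m];d=P[:,:2]-ctr
        print("  ",nm,"n=",nn.round(2),"off-normal mm, along mm, z, gray:")
        g=(Q is S and s or t)["frame"][m].mean(1)
        o=np.argsort(d@l)
        print("   ",[tuple(int(round(x)) for x in(1000*(d[i]@nn),1000*(d[i]@l),1000*P[i,2],g[i])) for i in o][::2])
# scene crop, stretched
im=s["frame"][195:260,160:250,::-1].astype(float)
im=np.clip((im-10)*4,0,255).astype(np.uint8)
cv2.imwrite("pics/crop2.png",cv2.resize(im,None,fx=8,fy=8,interpolation=cv2.INTER_NEAREST))
```

```text
A top (array([286.9, 176.9]), np.int32(137), array([605.1, -47.4]), (49.8, 28.3), 129.8) 
  scene (array([236.9, 224.8]), np.int32(136), array([609.6, -44.5]), (51.5, 29.1), 131.2)
   S n= [-0.77 -0.64] off-normal mm, along mm, z, gray:
    [(-14, -23, 16, 25), (4, -23, 28, 27), (2, -23, 19, 31), (-11, -23, 29, 31), (-5, -23, 18, 31), (-11, -22, 12, 25), (8, -22, 23, 28), (-2, -22, 36, 30), (-1, -22, 14, 30), (-7, -21, 19, 33), (-14, -21, 24, 31), (2, -21, 28, 33), (-7, -21, 24, 34), (-6, -21, 6, 30), (-1, -21, 24, 33), (9, -21, 27, 17), (-4, -21, 20, 32), (0, -21, 18, 29), (6, -21, 18, 27), (3, -20, 20, 31), (10, -20, 9, 47), (7, -20, 10, 25), (-23, 2, 6, 134), (-11, 18, 18, 26), (-14, 19, 34, 39), (-13, 20, 6, 35), (-6, 20, 6, 27), (-6, 20, 16, 21), (-9, 20, 8, 23), (-15, 22, 14, 55)]
   T n= [-0.77 -0.64] off-normal mm, along mm, z, gray:
    [(14, -21, 14, 94), (15, -16, 13, 73), (15, -13, 11, 72), (14, -8, 22, 59), (14, -2, 37, 63), (14, 3, 17, 66), (14, 7, 14, 65), (14, 10, 11, 67), (14, 14, 9, 75), (15, 18, 8, 83), (4, 22, 22, 43), (13, 22, 26, 40), (-8, 22, 22, 66), (-4, 22, 
[... 2511 characters left out ...]
 (-13, 5, 22, 30), (-14, 6, 11, 27), (-13, 7, 35, 31), (-13, 8, 19, 33), (-14, 9, 9, 25), (-12, 9, 27, 29), (-13, 11, 16, 30), (-14, 11, 23, 28), (-13, 12, 25, 33), (-13, 13, 30, 30), (-12, 14, 33, 31), (-15, 15, 25, 31), (-12, 16, 26, 29), (-13, 16, 32, 32), (-13, 17, 16, 30), (-12, 18, 18, 28), (-13, 20, 29, 27), (-13, 20, 34, 25), (-14, 21, 23, 35), (-15, 22, 14, 49)]
   T n= [-0.97 -0.24] off-normal mm, along mm, z, gray:
    [(15, -20, 30, 91), (-32, -10, 6, 129), (14, 5, 9, 77), (15, 20, 25, 67), (-7, 20, 31, 75), (-5, 21, 29, 54), (5, 21, 14, 30), (-9, 21, 22, 85), (11, 21, 20, 35), (14, 21, 16, 58), (10, 21, 37, 60), (-8, 21, 8, 80), (12, 22, 6, 59), (9, 22, 27, 36), (0, 22, 28, 37)]
```

View pics/crop2.png

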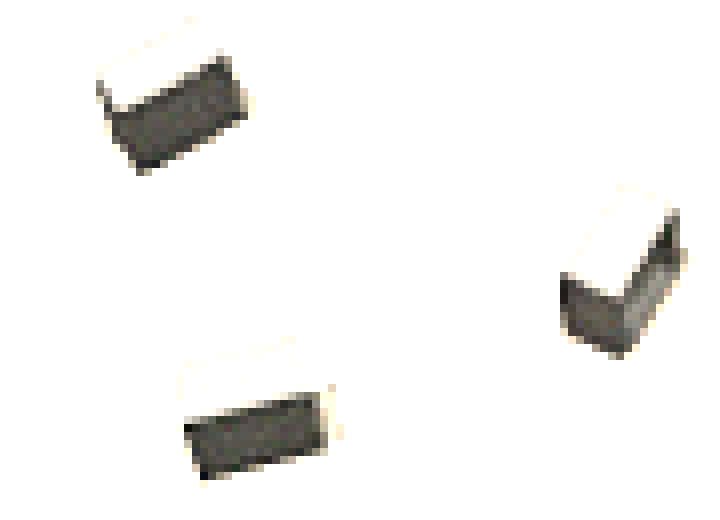

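B and C show a flat closed face toward +x, so their open side faces −x. A opens toward (+0.77, +0.64). I'll topple each one toward its open side with closed fingers.

>>> play_rows(
  motion=[
    [[0.92,-0.327,0.12,0,0,0.0605,-1],[0.92,-0.327,0.12,0,0,0.0605,-1],[0.92,-0.327,0.12,0,0,0.0605,-1],[0.92,-0.327,0.12,0,0,0.0605,-1],[0.92,-0.327,0.12,0,0,0.0605,-1],[0.92,-0.327,0.12,0,0,0.0605,-1],[0.92,-0.327,0.12,0,0,0.0605,-1]],
  ],
  grip_force=20,
)

```text
time_s: 0.8
ee_pos: [0.3471, -0.3893, 0.1941]
eef_rot: [-3.141, 0.001, -0.108]
force: [-0.8, -0.8, 0.5]
grip_width: 0.0413
grip_force: 0.0
```

>>> play_rows(
  motion=[
    [[0.707,-0.884,0.2,0,0,0,-1],[0.707,-0.884,0.2,0,0,0,-1],[0.707,-0.884,0.2,0,0,0,-1],[0.707,-0.884,0.2,0,0,0,-1],[0.707,-0.884,0.2,0,0,0,-1],[0.707,-0.884,0.2,0,0,0,-1],[0.707,-0.884,0.2,0,0,0,-1],[0.707,-0.884,0.2,0,0,0,-1]],
  ],
)

```text
time_s: 1.6
ee_pos: [0.5461, -0.1907, 0.1442]
eef_rot: [3.142, 0.001, -0.111]
force: [-0.9, -0.2, 0.6]
grip_width: 0.0006
grip_force: 0.0
```

Run:
```python
from h import *
o=get_obs();print(o["time_s"],o["ee_pos"],o["eef_rot"]);print(go(.648,-.186,.12,-.11))
```

```text
1.6 [ 0.54606593 -0.19071903  0.14415347] [ 3.14151104e+00  7.13810603e-04 -1.10501090e-01]
[ 4.032e-01 -6.370e-02  9.660e-02 -1.000e-04]
```

>>> play_rows(
  motion=[
    [[0.405,-0.064,0.097,0,0,0,-1],[0.405,-0.064,0.097,0,0,0,-1],[0.405,-0.064,0.097,0,0,0,-1],[0.405,-0.064,0.097,0,0,0,-1],[0.405,-0.064,0.377,0,0,0,-1],[0.405,-0.064,0.377,0,0,0,-1],[0.405,-0.064,0.377,0,0,0,-1]],
  ],
)

```text
time_s: 2.3
ee_pos: [0.6463, -0.1861, 0.0485]
eef_rot: [-3.141, 0.004, -0.112]
force: [-0.2, -0.5, -0.4]
grip_width: 0.0006
grip_force: 0.0
```

>>> play_rows(
  motion=[
    [[-0.05,0,0,0,0,0,-1],[-0.08,0,0,0,0,0,-1],[-0.1,0,0,0,0,0,-1],[-0.12,0,0,0,0,0,-1],[-0.14,0,0,0,0,0,-1],[-0.16,0,0,0,0,0,-1],[-0.18,0,0,0,0,0,-1],[-0.18,0,0,0,0,0,-1],[-0.18,0,0,0,0,0,-1]],
  ],
)

```text
time_s: 3.2
ee_pos: [0.6042, -0.1801, 0.0502]
eef_rot: [-3.142, -0.0, -0.11]
force: [0.4, 0.3, 0.0]
grip_width: 0.0003
grip_force: 0.0
```

>>> play_rows(
  motion=[
    [[0.02,0,0,0,0,0,-1],[0.02,0,-0.3,0,0,0,-1],[0.02,0,-0.3,0,0,0,-1],[0.02,0,-0.3,0,0,0,-1]],
  ],
)

```text
time_s: 3.6
ee_pos: [0.6111, -0.1812, 0.1294]
eef_rot: [3.14, -0.007, -0.11]
force: [0.3, 0.2, -0.5]
grip_width: 0.0006
grip_force: 0.0
```

Run:
```python
from h import *
o=get_obs();print(o["time_s"],o["ee_pos"],o["eef_rot"])
S=camera("scene");W=cloud(S)
near=np.hypot(W[...,0]-.577,W[...,1]+.178)<.06
for lo,hi,h in((.018,.028,.024),(.03,.05,.045)):
    for b in blobs(S,near&(W[...,2]>lo)&(W[...,2]<hi),h): print(lo,b)
print(go(.475+.97*.037,-.171+.24*.037,.12,.243))
```

```text
3.6 [ 0.61114213 -0.18120434  0.12943665] [ 3.14005666 -0.00653539 -0.11020344]
0.018 (array([189.3, 236.4]), np.int32(217), array([ 579.1, -175.6]), (52.1, 48.0), 173.2)
[-0.403  -0.0309  0.0275 -0.0562]
```

>>> play_rows(
  motion=[
    [[-0.403,-0.031,0.03,0,0,-0.0562,-1],[-0.403,-0.031,0.03,0,0,-0.0562,-1],[-0.403,-0.031,0.03,0,0,-0.0562,-1],[-0.403,-0.031,0.03,0,0,-0.0562,-1],[-0.403,-0.031,0.318,0,0,-0.0562,-1],[-0.403,-0.031,0.318,0,0,-0.0562,-1],[-0.403,-0.031,0.318,0,0,-0.0562,-1]],
  ],
)

```text
time_s: 4.35
ee_pos: [0.5092, -0.1614, 0.0425]
eef_rot: [-3.139, 0.004, 0.241]
force: [-0.4, -0.4, -0.5]
grip_width: 0.0005
grip_force: 0.0
```

>>> play_rows(
  motion=[
    [[-0.05,0,0,0,0,0,-1],[-0.08,0,0,0,0,0,-1],[-0.1,0,0,0,0,0,-1],[-0.12,0,0,0,0,0,-1],[-0.14,0,0,0,0,0,-1],[-0.16,0,0,0,0,0,-1],[-0.18,0,0,0,0,0,-1],[-0.18,0,0,0,0,0,-1],[-0.18,0,0,0,0,0,-1]],
  ],
)

```text
time_s: 5.25
ee_pos: [0.4672, -0.1734, 0.0477]
eef_rot: [3.139, -0.003, 0.242]
force: [-1.4, 1.1, 17.7]
grip_width: 0.0004
grip_force: 6.9
```

>>> play_rows(
  motion=[
    [[0.02,0,0,0,0,0,-1],[0.02,0,-0.3,0,0,0,-1],[0.02,0,-0.3,0,0,0,-1],[0.02,0,-0.3,0,0,0,-1]],
  ],
)

```text
time_s: 5.65
ee_pos: [0.4727, -0.1722, 0.1246]
eef_rot: [3.138, -0.005, 0.242]
force: [0.4, 0.8, -0.5]
grip_width: 0.0006
grip_force: 0.0
```

Run:
```python
from h import *
o=get_obs();print(o["time_s"],o["ee_pos"],o["eef_rot"])
S=camera("scene");W=cloud(S)
near=np.hypot(W[...,0]-.4415,W[...,1]+.178)<.06
for lo,hi,h in((.018,.028,.024),(.03,.05,.045)):
    for b in blobs(S,near&(W[...,2]>lo)&(W[...,2]<hi),h): print(lo,b)
print(go(.607-.77*.037,-.046-.64*.037,.12,.694))
```

```text
5.65 [ 0.47265719 -0.17220208  0.12456267] [ 3.13756031 -0.00517719  0.24247474]
0.018 (array([175.1, 199.1]), np.int32(202), array([ 443.9, -177.6]), (54.9, 50.2), 12.9)
[ 0.5126 -0.294   0.0094 -0.0718]
```

>>> play_rows(
  motion=[
    [[0.513,-0.294,-0.05,0,0,-0.0718,-1],[0.513,-0.294,-0.05,0,0,-0.0718,-1],[0.513,-0.294,-0.05,0,0,-0.0718,-1],[0.513,-0.294,-0.05,0,0,-0.0718,-1],[0.513,-0.294,-0.05,0,0,-0.0718,-1],[0.513,-0.294,0.28,0,0,-0.0718,-1],[0.513,-0.294,0.28,0,0,-0.0718,-1],[0.513,-0.294,0.28,0,0,-0.0718,-1],[0.513,-0.294,0.28,0,0,-0.0718,-1]],
  ],
)

```text
time_s: 6.6
ee_pos: [0.5775, -0.0701, 0.0513]
eef_rot: [-3.141, 0.0, 0.692]
force: [0.4, 0.6, 0.5]
grip_width: 0.0006
grip_force: 0.0
```

>>> play_rows(
  motion=[
    [[0.05,0,0,0,0,0,-1],[0.08,0,0,0,0,0,-1],[0.1,0,0,0,0,0,-1],[0.12,0,0,0,0,0,-1],[0.14,0,0,0,0,0,-1],[0.16,0,0,0,0,0,-1],[0.175,0,0,0,0,0,-1],[0.175,0,0,0,0,0,-1]],
  ],
)

```text
time_s: 7.4
ee_pos: [0.6117, -0.041, 0.0506]
eef_rot: [-3.142, 0.0, 0.694]
force: [0.7, 1.2, -0.1]
grip_width: 0.0005
grip_force: 0.0
```

>>> play_rows(
  motion=[
    [[-0.02,0,0,0,0,0,-1],[-0.02,0,-0.4,0,0,0,-1],[-0.5,0,-0.4,0,0,0,1],[-0.7,0,-0.4,0,0,0,1],[-0.7,0,-0.4,0,0,0,1],[-0.7,0,-0.4,0,0,0,1],[-0.7,0,-0.4,0,0,0,1]],
  ],
)

```text
time_s: 8.1
ee_pos: [0.4751, -0.1553, 0.1519]
eef_rot: [3.14, -0.001, 0.691]
force: [1.2, -0.2, 0.2]
grip_width: 0.0371
grip_force: 0.0
```

Run:
```python
from h import *
o=get_obs();print(o["time_s"],o["ee_pos"],o["eef_rot"])
for n in("top","scene"):
    c=camera(n);W=cloud(c);np.savez(n+"1.npz",**c)
    cv2.imwrite(f"pics/{n}1.png",np.clip(cv2.resize(c["frame"][:,:,::-1],(800,600))*1.5,0,255).astype(np.uint8))
    near=(W[...,0]>.4)&(W[...,0]<.68)&(W[...,1]>-.23)&(W[...,1]<.02)
    for b in blobs(c,near&(W[...,2]>.016)&(W[...,2]<.03),.024): print(n,b)
```

```text
8.1 [ 0.47506447 -0.15528465  0.15192633] [ 3.13996168e+00 -5.19130024e-04  6.90768270e-01]
top (array([278.3, 170.2]), np.int32(251), array([630.9, -25.3]), (51.0, 50.2), 42.2)
top (array([329.3, 187.6]), np.int32(147), array([ 574. , -172.7]), (48.1, 34.4), 176.6)
scene (array([175.3, 199.4]), np.int32(216), array([ 444.9, -177.8]), (57.3, 50.5), 14.5)
scene (array([248.2, 234. ]), np.int32(254), array([637.2, -22.5]), (53.0, 50.7), 130.1)
scene (array([188.9, 235.9]), np.int32(257), array([ 580.4, -175.9]), (54.3, 48.1), 173.7)
```

View pics/top1.png

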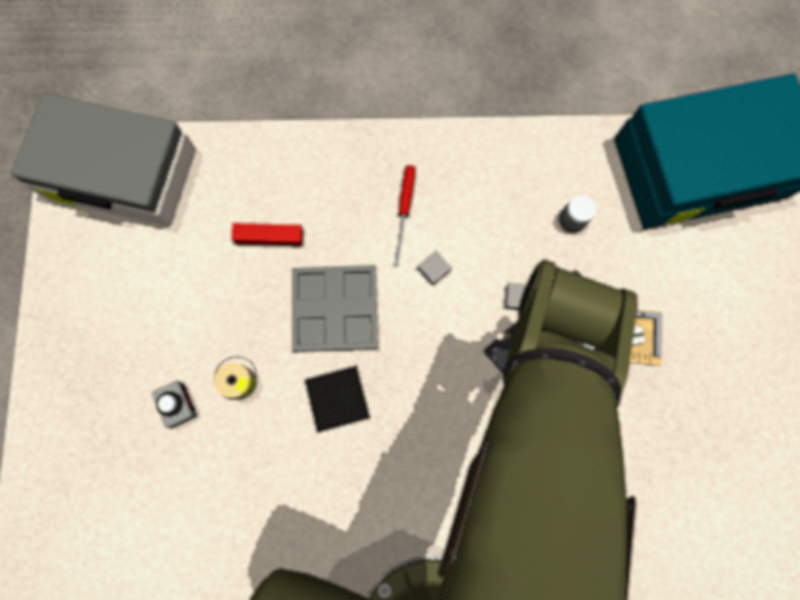

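All three caps are flat and closed face up. The top view has A at (435,268), B at (517,297), and C hidden under the arm. I'll grip A in two directions, which centres it and also checks the camera calibration.

Run:
```python
from h import *
print(go(.634,-.024,.10,.694))
for n in("top","scene"):
    c=dict(np.load(n+"1.npz"));W=cloud(c)
    near=(W[...,0]>.44)&(W[...,0]<.66)&(W[...,1]>.06)&(W[...,1]<.26)
    for b in blobs(c,near&(W[...,2]>.012)&(W[...,2]<.03),.018): print(n,b)
    near=(W[...,0]>.44)&(W[...,0]<.66)&(W[...,1]>.06)&(W[...,1]<.26)
    for b in blobs(c,near&(W[...,2]<.0115)&(W[...,2]>.005),.008,80): print(n,"floor",b)
```

```text
[ 8.148e-01  2.600e-03  2.039e-01 -2.000e-04]
top (array([213.7, 196.7]), np.int32(1848), array([559.5, 159.6]), (160.2, 158.0), 0.9)
top floor (array([228.3, 181.3]), np.int32(247), array([605.5, 119.2]), (52.2, 51.1), 89.9)
top floor (array([199.2, 182.7]), np.int32(232), array([603.1, 204.9]), (50.5, 47.8), 88.9)
top floor (array([229. , 210.2]), np.int32(253), array([520.3, 118.4]), (49.7, 48.8), 179.3)
top floor (array([199.9, 211.3]), np.int32(247), array([519.2, 202.5]), (52.2, 49.2), 88.8)
scene (array([296.2, 196.4]), np.int32(1450), array([565.1, 163.3]), (165.5, 163.0), 1.1)
scene floor (array([301.7, 181.5]), np.int32(160), array([515. , 209.4]), (52.6, 51.9), 91.6)
scene floor (array([277.5, 189.9]), np.int32(169), array([516.8, 124.1]), (52.2, 51.0), 91.0)
scene floor (array([314.8, 201.3]), np.int32(183), array([600.4, 210. ]), (50.7, 49.8), 91.7)
scene floor (array([289.6, 210.6]), np.int32(194), array([602.1, 125. ]), (51.4, 49.9), 89.2)
```

>>> play_rows(
  motion=[
    [[0.815,0.003,0.1,0,0,0,0.5],[0.815,0.003,0.2,0,0,0,0.5],[0.815,0.003,0.2,0,0,0,0.5],[0.815,0.003,0.2,0,0,0,0.5],[0.815,0.003,0.2,0,0,0,0.5],[0.815,0.003,0.2,0,0,0,0.5]],
  ],
  grip_force=5,
)

```text
time_s: 8.8
ee_pos: [0.6343, -0.0215, 0.0988]
eef_rot: [-3.14, 0.002, 0.697]
force: [-0.7, -0.4, -0.2]
grip_width: 0.0707
grip_force: 0.0
```

>>> play_rows(
  motion=[
    [[0,0,0.2,0,0,0,0.5],[0,0,0.276,0,0,0,0.5],[0,0,0.276,0,0,0,0.5],[0,0,0.276,0,0,0,-1],[0,0,0.276,0,0,0,-1],[0,0,0.276,0,0,0,-1],[0,0,0.276,0,0,0,-1],[0,0,0.276,0,0,0,-1],[0,0,0.276,0,0,0,-1]],
  ],
)

```text
time_s: 9.7
ee_pos: [0.6346, -0.0236, 0.033]
eef_rot: [3.14, -0.001, 0.694]
force: [-2.1, 0.1, 6.5]
grip_width: 0.0451
grip_force: 5.0
```

>>> play_rows(
  motion=[
    [[0,0,0,0,0,0,0.5],[0,0,0,0,0,0,0.5],[0,0,0,0,0,0,0.5],[0,0,0,0,0,0,0.5],[0,0,-0.1,0,0,0,0.5],[0,0,-0.1,0,0,-0.05,0.5],[0,0,-0.1,0,0,-0.125,0.5],[0,0,-0.1,0,0,-0.125,0.5],[0,0,-0.1,0,0,-0.125,0.5],[0,0,-0.1,0,0,-0.125,0.5]],
  ],
)

```text
time_s: 10.7
ee_pos: [0.634, -0.0235, 0.0566]
eef_rot: [-3.141, -0.0, 1.45]
force: [0.8, -0.7, 0.2]
grip_width: 0.0705
grip_force: 0.0
```

>>> play_rows(
  motion=[
    [[0,0,0,0,0,-0.125,0.5],[0,0,0,0,0,-0.125,0.5],[0,0,0,0,0,-0.125,0.5],[0,0,0,0,0,-0.125,0.5],[0,0,0,0,0,-0.125,0.5],[0,0,0,0,0,-0.125,0.5],[0,0,0,0,0,-0.125,0.5],[0,0,0.1,0,0,-0.125,0.5],[0,0,0.1,0,0,-0.125,0.5],[0,0,0.1,0,0,-0.125,0.5]],
  ],
)

```text
time_s: 11.7
ee_pos: [0.6339, -0.0235, 0.0317]
eef_rot: [-3.141, -0.001, 2.228]
force: [0.4, 0.2, -0.1]
grip_width: 0.0706
grip_force: 0.0
```

>>> play_rows(
  motion=[
    [[0,0,0,0,0,0,-1],[0,0,0,0,0,0,-1],[0,0,0,0,0,0,-1],[0,0,0,0,0,0,-1],[0,0,0,0,0,0,-1],[0,0,0,0,0,0,-1]],
  ],
  grip_force=20,
)

```text
time_s: 12.3
ee_pos: [0.6343, -0.0235, 0.0322]
eef_rot: [3.141, 0.0, 2.229]
force: [-1.6, -0.3, 5.5]
grip_width: 0.0447
grip_force: 20.0
```

Run:
```python
from h import *
o=get_obs();print(o)
```

```text
{'time_s': 12.3, 'qpos': array([-9.47804265e-02,  6.90422014e-01,  1.41837347e+00,  3.53660611e-05,
        1.03217606e+00, -7.53287508e-01]), 'joint_vel': array([-1.98636078e-06, -2.73922155e-03,  1.68364434e-04,  3.00693829e-04,
       -1.25776792e-03, -1.97342683e-04]), 'tau': array([-5.44854091e-02, -6.55882788e+01, -2.89817601e+01,  3.06795328e-02,
       -2.81266440e-01,  1.64645724e-02]), 'ee_pos': array([ 0.63426022, -0.02352343,  0.03218391]), 'eef_rot': array([3.14111881e+00, 4.02711764e-04, 2.22928518e+00]), 'force': array([-1.59279677, -0.25881902,  5.48021122]), 'moment': array([0.00355485, 0.07473089, 0.05051016]), 'grip_force': 20.00070959329605, 'grip_width': 0.044658437056939455}
```

Gripping A in two directions gives a centre of (0.6343, −0.0235). That matches the mean of the two cameras, so I correct each camera by its own bias, which puts the tray centre at about (0.563, 0.162) and 1° yaw.

Run:
```python
from h import *
print(go(.6058,.1208,.09,1.589))
```

```text
[ 0.5263  0.2632 -0.2313  0.1019]
```

>>> play_rows(
  motion=[
    [[0,0,-0.231,0,0,0,-1],[0,0,-0.231,0,0,0,-1],[0.3,0.15,-0.231,0,0,0.05,-1],[0.526,0.263,-0.231,0,0,0.102,-1],[0.526,0.263,-0.231,0,0,0.102,-1],[0.526,0.263,-0.231,0,0,0.102,-1],[0.526,0.263,-0.231,0,0,0.102,-1],[0.526,0.263,-0.231,0,0,0.102,-1],[0.526,0.263,-0.231,0,0,0.102,-1],[0.526,0.263,-0.231,0,0,0.102,-1]],
  ],
)

```text
time_s: 13.3
ee_pos: [0.6056, 0.1204, 0.0893]
eef_rot: [-3.141, -0.0, 1.589]
force: [-1.1, -0.1, -1.4]
grip_width: 0.0452
grip_force: 20.0
```

>>> play_rows(
  motion=[
    [[0,0,0.1,0,0,0,-1],[0,0,0.15,0,0,0,-1],[0,0,0.16,0,0,0,-1],[0,0,0.164,0,0,0,-1],[0,0,0.168,0,0,0,-1],[0,0,0.172,0,0,0,-1],[0,0,0.172,0,0,0,-1]],
  ],
)

```text
time_s: 14.0
ee_pos: [0.6058, 0.1208, 0.0468]
eef_rot: [3.141, -0.0, 1.588]
force: [-0.5, -0.3, -0.7]
grip_width: 0.045
grip_force: 20.0
```

Run:
```python
from h import *
o=get_obs();print(o["ee_pos"],o["eef_rot"],o["force"],o["grip_width"],o["grip_force"])
print(go(.6058,.1208,.041,1.589))
for n in("top","scene"):
    c=camera(n)
    u,v=proj(c,(.59,.14,.02)).astype(int)
    cv2.imwrite(f"pics/{n}2.png",cv2.resize(c["frame"][v-40:v+40,u-50:u+50,::-1],None,fx=7,fy=7,interpolation=cv2.INTER_CUBIC))
```

```text
[0.60576784 0.12075756 0.04684033] [ 3.14099133e+00 -8.86990226e-05  1.58847069e+00] [-0.51756918 -0.28410924 -0.71267789] 0.04498571944756729 19.99983474612236
[ 0.0002  0.0001  0.0234 -0.0001]
```

The cap rim is already 3 mm into the pocket without contact force, so I'll lower it fully, release and retreat.

>>> play_rows(
  motion=[
    [[0,0,0.012,0,0,0,-1],[0,0,0.02,0,0,0,-1],[0,0,0.025,0,0,0,-1],[0,0,0.025,0,0,0,0.3],[0,0,0.025,0,0,0,0.3],[0,0,0.025,0,0,0,0.3],[0,0,-0.1,0,0,0,0.3],[0,0,-0.35,0,0,0,0.3],[0,0,-0.35,0,0,0,0.3]],
  ],
)

```text
time_s: 15.0
ee_pos: [0.6073, 0.121, 0.1393]
eef_rot: [3.135, -0.001, 1.588]
force: [-0.1, 0.3, 1.0]
grip_width: 0.061
grip_force: 0.0
```

Run:
```python
from h import *
o=get_obs();print(o["ee_pos"],o["eef_rot"],o["force"])
# B: cams: top unavailable; scene (580.4,-175.9) minus bias
print(go(.5775,-.1769,.13,1.46))
c=camera("scene");W=cloud(c);near=np.hypot(W[...,0]-.6058,W[...,1]-.1208)<.05
for b in blobs(c,near&(W[...,2]>.025)&(W[...,2]<.045),.032): print(b)
c=camera("top");W=cloud(c)
for ctr in((.6058,.1208,.032),(.58,-.177,.024),(.443,-.178,.024)):
    near=np.hypot(W[...,0]-ctr[0],W[...,1]-ctr[1])<.05
    for b in blobs(c,near&(W[...,2]>ctr[2]-.007)&(W[...,2]<ctr[2]+.006),ctr[2]): print(b)
```

```text
[0.60734269 0.12101771 0.13926966] [ 3.13455438e+00 -8.61165513e-04  1.58848969e+00] [-0.14590695  0.30966395  1.02944649]
[-1.1894 -0.1404  0.0371  0.0204]
(array([290.2, 208.2]), np.int32(227), array([608.8, 119.8]), (54.0, 52.6), 2.5)
(array([332.7, 188.6]), np.int32(256), array([ 572.7, -179.8]), (49.9, 48.7), 176.6)
(array([336.5, 236.3]), np.int32(269), array([ 437.6, -180.9]), (50.1, 48.0), 102.8)
```

>>> play_rows(
  motion=[
    [[-0.6,-0.072,0,0,0,0.0172,0.5],[-0.6,-0.072,0,0,0,0.0172,0.5],[-0.6,-0.072,0,0,0,0.0172,0.5],[-0.6,-0.072,0,0,0,0.0172,0.5],[-0.6,-0.072,0,0,0,0.0172,0.5],[-0.6,-0.072,0,0,0,0.0172,0.5]],
  ],
)

```text
time_s: 15.7
ee_pos: [0.59, -0.0286, 0.1329]
eef_rot: [-3.14, -0.0, 1.481]
force: [-0.1, 0.7, 0.1]
grip_width: 0.0703
grip_force: 0.0
```

Run:
```python
from h import *
o=get_obs();print(o["ee_pos"],o["eef_rot"],o["force"])
print(go(.5767,-.1775,.0325,1.48))
```

```text
[ 0.58997518 -0.02858034  0.13286367] [-3.14005512e+00 -1.90073529e-04  1.48109579e+00] [-0.13673654  0.68296327  0.14775057]
[-5.980e-01  5.000e-04  4.015e-01  2.000e-04]
```

>>> play_rows(
  motion=[
    [[-0.598,0,0,0,0,0,0.5],[-0.598,0,0.1,0,0,0,0.5],[-0.598,0,0.2,0,0,0,0.5],[-0.598,0,0.2,0,0,0,0.5],[-0.598,0,0.3,0,0,0,0.5],[-0.598,0,0.4,0,0,0,0.5],[-0.598,0,0.4,0,0,0,0.5],[-0.598,0,0.4,0,0,0,0.5]],
  ],
)

```text
time_s: 16.5
ee_pos: [0.5772, -0.1772, 0.0344]
eef_rot: [-3.141, -0.0, 1.482]
force: [-0.0, -0.1, 0.7]
grip_width: 0.0706
grip_force: 0.0
```

>>> play_rows(
  motion=[
    [[0,0,0,0,0,0,-1],[0,0,0,0,0,0,-1],[0,0,0,0,0,0,-1],[0,0,0,0,0,0,-1],[0,0,0,0,0,0,-1]],
  ],
  grip_force=20,
)

```text
time_s: 17.0
ee_pos: [0.577, -0.1785, 0.0346]
eef_rot: [3.141, 0.0, 1.48]
force: [-2.0, 1.8, 7.2]
grip_width: 0.0446
grip_force: 20.0
```

Run:
```python
from h import *
o=get_obs();print(o["ee_pos"],o["eef_rot"],o["force"],o["grip_width"])
print(go(.5218,.1192,.10,1.589))
```

```text
[ 0.57696576 -0.17845098  0.03458289] [3.14087037e+00 5.96804760e-05 1.48028971e+00] [-1.99557538  1.79360191  7.17380318] 0.04460247442732762
[ 1.1658 -0.3274 -0.2617 -0.0173]
```

>>> play_rows(
  motion=[
    [[0,0,-0.15,0,0,0,-1],[0,0,-0.26,0,0,0,-1],[0.5,-0.15,-0.26,0,0,-0.0173,-1],[0.9,-0.25,-0.26,0,0,-0.0173,-1],[0.9,-0.25,-0.26,0,0,-0.0173,-1],[0.9,-0.25,-0.26,0,0,-0.0173,-1],[0.9,-0.25,-0.26,0,0,-0.0173,-1],[0.9,-0.25,-0.26,0,0,-0.0173,-1],[0.9,-0.25,-0.26,0,0,-0.0173,-1],[0.9,-0.25,-0.26,0,0,-0.0173,-1]],
  ],
)

```text
time_s: 18.0
ee_pos: [0.535, 0.0504, 0.0989]
eef_rot: [3.142, 0.0, 1.588]
force: [-0.9, 0.8, -0.3]
grip_width: 0.0445
grip_force: 20.0
```

Run:
```python
from h import *
o=get_obs();print(o["ee_pos"],o["eef_rot"],o["force"],o["grip_width"])
print(go(.5218,.1184,.0495,1.589))
```

```text
[0.53500589 0.05042969 0.09894895] [3.14151670e+00 1.38823247e-04 1.58821019e+00] [-0.85562353  0.77394627 -0.34013645] 0.04451328338444044
[ 2.728e-01 -4.810e-02  1.978e-01 -1.000e-04]
```

>>> play_rows(
  motion=[
    [[0.273,-0.048,0,0,0,0,-1],[0.273,-0.048,0,0,0,0,-1],[0.273,-0.048,0,0,0,0,-1],[0.273,-0.048,0.1,0,0,0,-1],[0.273,-0.048,0.16,0,0,0,-1],[0.273,-0.048,0.18,0,0,0,-1],[0.273,-0.048,0.19,0,0,0,-1],[0.273,-0.048,0.198,0,0,0,-1],[0.273,-0.048,0.198,0,0,0,-1]],
  ],
)

```text
time_s: 18.9
ee_pos: [0.5219, 0.119, 0.0499]
eef_rot: [3.141, -0.0, 1.589]
force: [0.5, 0.5, -0.2]
grip_width: 0.0449
grip_force: 20.0
```

>>> play_rows(
  motion=[
    [[0,0,0.012,0,0,0,-1],[0,0,0.02,0,0,0,-1],[0,0,0.027,0,0,0,-1],[0,0,0.027,0,0,0,-1],[0,0,0.027,0,0,0,0.3],[0,0,0.027,0,0,0,0.3],[0,0,0.027,0,0,0,0.3],[0,0,-0.1,0,0,0,0.3],[0,0,-0.35,0,0,0,0.3],[0,0,-0.35,0,0,0,0.3]],
  ],
)

```text
time_s: 19.9
ee_pos: [0.5232, 0.1196, 0.1417]
eef_rot: [3.135, -0.001, 1.589]
force: [0.4, -0.2, -0.5]
grip_width: 0.0613
grip_force: 0.0
```

Run:
```python
from h import *
o=get_obs();print(o["ee_pos"],o["eef_rot"],o["force"])
print(go(.4415,-.179,.13,1.806))
c=camera("scene");W=cloud(c);near=np.hypot(W[...,0]-.5218,W[...,1]-.1192)<.05
for b in blobs(c,near&(W[...,2]>.025)&(W[...,2]<.045),.032): print(b)
```

```text
[0.52324493 0.11958769 0.14171421] [ 3.13507712e+00 -9.24130558e-04  1.58906720e+00] [ 0.39738406 -0.15737556 -0.48247895]
[-1.1882 -0.3487  0.0469 -0.0345]
(array([278. , 187.2]), np.int32(198), array([525.2, 120.8]), (53.6, 51.8), 179.9)
```

>>> play_rows(
  motion=[
    [[-0.9,-0.27,0,0,0,-0.0345,0.5],[-0.9,-0.27,0,0,0,-0.0345,0.5],[-0.9,-0.27,0,0,0,-0.0345,0.5],[-0.9,-0.27,0,0,0,-0.0345,0.5],[-0.9,-0.27,0,0,0,-0.0345,0.5],[-0.9,-0.27,0,0,0,-0.0345,0.5],[-0.9,-0.27,0,0,0,-0.0345,0.5],[-0.9,-0.27,0,0,0,-0.0345,0.5]],
  ],
)

```text
time_s: 20.75
ee_pos: [0.4582, -0.1061, 0.1363]
eef_rot: [-3.141, -0.001, 1.807]
force: [0.2, 0.3, -0.1]
grip_width: 0.0705
grip_force: 0.0
```

Run:
```python
from h import *
o=get_obs();print(o["ee_pos"],o["eef_rot"],o["force"])
print(go(.4415,-.179,.0335,1.806))
```

```text
[ 0.45816641 -0.10607085  0.13632522] [-3.14084155e+00 -6.23645643e-04  1.80650441e+00] [ 0.24358289  0.26587411 -0.12372965]
[-2.681e-01 -1.329e-01  4.113e-01  1.000e-04]
```

>>> play_rows(
  motion=[
    [[-0.268,-0.133,0,0,0,0,0.5],[-0.268,-0.133,0,0,0,0,0.5],[-0.268,-0.133,0.2,0,0,0,0.5],[-0.268,-0.133,0.3,0,0,0,0.5],[-0.268,-0.133,0.411,0,0,0,0.5],[-0.268,-0.133,0.411,0,0,0,0.5],[-0.268,-0.133,0.411,0,0,0,0.5],[-0.268,-0.133,0.411,0,0,0,0.5]],
  ],
)

```text
time_s: 21.55
ee_pos: [0.4423, -0.1797, 0.0356]
eef_rot: [3.14, 0.001, 1.807]
force: [-0.1, 0.1, 0.1]
grip_width: 0.0701
grip_force: 0.0
```

>>> play_rows(
  motion=[
    [[0,0,0,0,0,0,-1],[0,0,0,0,0,0,-1],[0,0,0,0,0,0,-1],[0,0,0,0,0,0,-1],[0,0,0,0,0,0,-1]],
  ],
  grip_force=20,
)

```text
time_s: 22.05
ee_pos: [0.4416, -0.1799, 0.0345]
eef_rot: [3.141, 0.0, 1.806]
force: [-0.5, 1.2, 4.8]
grip_width: 0.0451
grip_force: 20.0
```

>>> play_rows(
  motion=[
    [[0,0,-0.15,0,0,0,-1],[0,0,-0.27,0,0,0,-1],[0.3,0.1,-0.27,0,0,0.0345,-1],[0.8,0.2,-0.27,0,0,0.0345,-1],[0.9,0.2,-0.27,0,0,0.0345,-1],[0.9,0.2,-0.27,0,0,0.0345,-1],[0.9,0.2,-0.27,0,0,0.0345,-1],[0.9,0.2,-0.27,0,0,0.0345,-1],[0.9,0.2,-0.27,0,0,0.0345,-1],[0.9,0.2,-0.27,0,0,0.0345,-1]],
  ],
)

```text
time_s: 23.05
ee_pos: [0.4377, 0.0499, 0.1016]
eef_rot: [-3.141, 0.0, 1.588]
force: [1.5, 0.5, -0.2]
grip_width: 0.045
grip_force: 20.0
```

Run:
```python
from h import *
o=get_obs();print(o["ee_pos"],o["eef_rot"],o["force"],o["grip_width"])
print(go(.5202,.2032,.049,1.589))
```

```text
[0.4377216  0.04990928 0.10162835] [-3.14142933e+00  1.04779852e-04  1.58832798e+00] [ 1.45297283  0.46819438 -0.18468918] 0.04497208479420802
[ 6.073e-01  3.406e-01  2.105e-01 -1.000e-04]
```

>>> play_rows(
  motion=[
    [[0.604,0.34,0,0,0,0,-1],[0.604,0.34,0,0,0,0,-1],[0.604,0.34,0,0,0,0,-1],[0.604,0.34,0,0,0,0,-1],[0.604,0.34,0,0,0,0,-1],[0.604,0.34,0.1,0,0,0,-1],[0.604,0.34,0.16,0,0,0,-1],[0.604,0.34,0.19,0,0,0,-1],[0.604,0.34,0.205,0,0,0,-1],[0.604,0.34,0.209,0,0,0,-1]],
  ],
)

```text
time_s: 24.05
ee_pos: [0.5201, 0.2028, 0.0495]
eef_rot: [3.142, -0.0, 1.588]
force: [-0.8, 0.0, -0.5]
grip_width: 0.045
grip_force: 20.0
```

Run:
```python
from h import *
o=get_obs();print(o["ee_pos"],o["eef_rot"],o["force"],o["grip_width"])
print(go(.5202,.2024,.0425,1.589))
```

```text
[0.52005845 0.20276685 0.04952906] [ 3.14158226e+00 -1.61597451e-06  1.58846705e+00] [-0.83069729  0.01597074 -0.51183783] 0.04503384644940448
[-0.0015  0.0005  0.0281 -0.0001]
```

>>> play_rows(
  motion=[
    [[0,0,0.012,0,0,0,-1],[0,0,0.02,0,0,0,-1],[0,0,0.027,0,0,0,-1],[0,0,0.027,0,0,0,-1],[0,0,0.027,0,0,0,0.3],[0,0,0.027,0,0,0,0.3],[0,0,0.027,0,0,0,0.3],[0,0,-0.1,0,0,0,0.3],[0,0,-0.35,0,0,0,0.3],[0,0,-0.35,0,0,0,0.3]],
  ],
)

```text
time_s: 25.05
ee_pos: [0.5215, 0.2038, 0.1419]
eef_rot: [3.135, -0.002, 1.589]
force: [0.5, -1.5, -0.7]
grip_width: 0.0612
grip_force: 0.0
```

Run:
```python
from h import *
bias=dict(top=(3.4,1.8),scene=(-2.9,-1.0))
for n in("top","scene"):
    c=camera(n);W=cloud(c);np.savez(n+"2.npz",**c);B=np.array(bias[n])
    hsv=cv2.cvtColor(c["frame"],cv2.COLOR_RGB2HSV)
    near=np.hypot(W[...,0]-.5202,W[...,1]-.2032)<.05
    if n=="scene":
        for b in blobs(c,near&(W[...,2]>.025)&(W[...,2]<.045),.032): print("capC",b[2]+B,b[3:])
    g=(W[...,0]>.38)&(W[...,0]<.6)&(W[...,1]>-.47)&(W[...,1]<-.2)
    for b in blobs(c,g&(W[...,2]>.0245)&(W[...,2]<.036),.030,60): print(n,"rail",b[2]+B,b[3:])
    wood=g&(hsv[...,1]>95)
    for b in blobs(c,g&((W[...,2]>.0035)),.006,300): print(n,"board",b[2]+B,b[3:])
    for b in blobs(c,g&(W[...,2]>.0125)&(W[...,2]<.022),.018,20): print(n,"stops",b[2]+B,b[3:])
    im=np.clip(c["frame"].astype(float)*1.6,0,255).astype(np.uint8)
    u,v=proj(c,(.49,-.33,.02)).astype(int)
    cv2.imwrite(f"pics/{n}3.png",cv2.resize(im[v-35:v+35,u-45:u+45,::-1],None,fx=4.4,fy=4.4,interpolation=cv2.INTER_CUBIC))
cv2.imwrite("pics/g3.png",np.hstack([cv2.imread(f"pics/{n}3.png") for n in("top","scene")]))
```

```text
top rail [ 492.4 -332.7] ((125.0, 33.2), 97.0)
top board [ 505.1 -344.9] ((184.7, 106.5), 82.9)
top stops [ 511.4 -349.2] ((166.9, 82.6), 82.7)
capC [521.1 202.9] ((54.8, 53.7), 0.4)
scene rail [ 492.7 -332.2] ((122.8, 38.3), 97.1)
scene board [ 499.2 -345.4] ((185.2, 116.9), 82.8)
scene stops [ 502.5 -312.6] ((85.2, 12.7), 97.6)
scene stops [ 511.3 -347.4] ((167.0, 87.1), 81.9)
scene stops [ 510.5 -372.6] ((38.7, 12.3), 97.3)
```

View pics/g3.png

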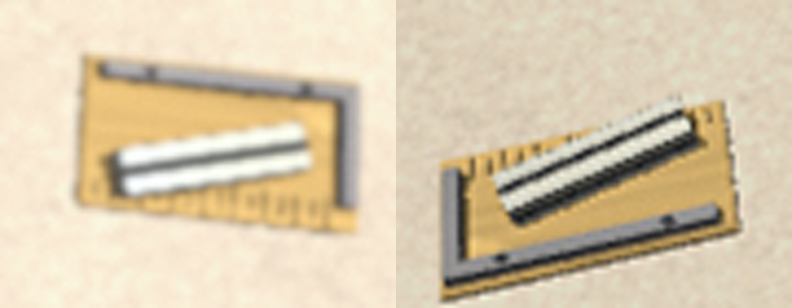

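The gauge fence is on the +x side and the end stop at −y. The gauge centre is at (0.504, −0.345) with yaw −7.15°, and the rail is at (0.4925, −0.3325), turned 14° off it. I'll push it square with the two fingers 70 mm apart, then push on its end.

>>> play_rows(
  motion=[
    [[-0.95,-0.138,0,0,0,0.2,0.5],[-0.95,-0.138,0,0,0,0.2,0.5],[-0.95,-0.138,0,0,0,0.2,0.5],[-0.95,-0.138,0,0,0,0.2,0.5],[-0.95,-0.138,0,0,0,0.2,0.5],[-0.95,-0.138,0,0,0,0.2,0.5],[-0.95,-0.138,0,0,0,0.2,0.5],[-0.95,-0.138,0,0,0,0.2,0.5],[-0.95,-0.138,0,0,0,0.2,0.5],[-0.95,-0.138,0,0,0,0.2,0.5]],
  ],
)

```text
time_s: 26.15
ee_pos: [0.489, -0.0348, 0.1353]
eef_rot: [-3.14, 0.002, 0.332]
force: [0.6, 0.3, -1.2]
grip_width: 0.0704
grip_force: 0.0
```

Run:
```python
from h import *
o=get_obs();print(o["ee_pos"],o["eef_rot"])
print(go(.4479,-.2,.12,-.125))
```

```text
[ 0.48903015 -0.03483342  0.13526795] [-3.14036566e+00  2.28881212e-03  3.31515248e-01]
[-0.3706  0.5711  0.0611  0.0727]
```

>>> play_rows(
  motion=[
    [[-0.37,0.57,0.06,0,0,0.0727,0.5],[-0.37,0.57,0.06,0,0,0.0727,0.5],[-0.37,0.57,0.06,0,0,0.0727,0.5],[-0.37,0.57,0.06,0,0,0.0727,0.5],[-0.37,0.57,0.06,0,0,0.0727,0.5],[-0.37,0.57,0.06,0,0,0.0727,0.5]],
  ],
)

```text
time_s: 26.75
ee_pos: [0.4486, -0.1993, 0.1212]
eef_rot: [-3.141, 0.001, -0.123]
force: [0.7, 0.1, 0.5]
grip_width: 0.0704
grip_force: 0.0
```

Run:
```python
from h import *
o=get_obs();print(o["ee_pos"],o["eef_rot"])
print(go(.4479,-.3269,.029,-.125))
```

```text
[ 0.44857656 -0.19932856  0.12122091] [-3.14096712e+00  1.13620721e-03 -1.23142022e-01]
[6.000e-02 5.068e-01 3.689e-01 3.000e-04]
```

>>> play_rows(
  motion=[
    [[0.06,0.507,0,0,0,0,0.5],[0.06,0.507,0,0,0,0,0.5],[0.06,0.507,0,0,0,0,0.5],[0.06,0.507,0.1,0,0,0,0.5],[0.06,0.507,0.25,0,0,0,0.5],[0.06,0.507,0.365,0,0,0,0.5],[0.06,0.507,0.365,0,0,0,0.5],[0.06,0.507,0.365,0,0,0,0.5]],
  ],
)

```text
time_s: 27.55
ee_pos: [0.4487, -0.3266, 0.0313]
eef_rot: [-3.141, 0.0, -0.122]
force: [-0.3, -0.2, -0.2]
grip_width: 0.0703
grip_force: 0.0
```

>>> play_rows(
  motion=[
    [[0.02,0,0,0,0,0,0.5],[0.04,0,0,0,0,0,0.5],[0.06,0,0,0,0,0,0.5],[0.08,0,0,0,0,0,0.5],[0.1,0,0,0,0,0,0.5],[0.12,0,0,0,0,0,0.5],[0.14,0,0,0,0,0,0.5],[0.16,0,0,0,0,0,0.5],[0.18,0,0,0,0,0,0.5],[0.2,0,0,0,0,0,0.5]],
  ],
)

```text
time_s: 28.55
ee_pos: [0.4979, -0.3338, 0.0308]
eef_rot: [3.142, 0.0, -0.124]
force: [-3.9, 0.6, 4.2]
grip_width: 0.071
grip_force: 2.4
```

>>> play_rows(
  motion=[
    [[0.004,0,0,0,0,0,0.5],[0.008,0,0,0,0,0,0.5],[0.012,0,0,0,0,0,0.5],[0.012,0,0,0,0,0,0.5]],
  ],
)

```text
time_s: 28.95
ee_pos: [0.5007, -0.334, 0.0306]
eef_rot: [-3.142, -0.0, -0.124]
force: [-1.4, -0.1, -0.5]
grip_width: 0.0709
grip_force: 0.4
```

Run:
```python
from h import *
o=get_obs();p=o["ee_pos"];print(p,o["eef_rot"],o["force"])
d=p[:2]-[.504,-.345];print("gauge xy",d@[.992,-.1245],d@[.1245,.992])
for n,B in dict(scene=(-2.9,-1.0)).items():
    c=camera(n);W=cloud(c)
    g=(W[...,0]>.38)&(W[...,0]<.6)&(W[...,1]>-.47)&(W[...,1]<-.2)
    for b in blobs(c,g&(W[...,2]>.0245)&(W[...,2]<.036),.030,60): print(n,"rail",b[2]+B,b[3:])
```

```text
[ 0.50070773 -0.33396065  0.03060178] [-3.14156059e+00 -3.35577918e-04 -1.24454751e-01] [-1.36510583 -0.13806048 -0.47190059]
gauge xy -0.00464033533720494 0.01054114329739276
scene rail [ 515.4 -337.9] ((121.6, 57.6), 83.3)
```

>>> play_rows(
  motion=[
    [[0.004,0,0,0,0,0,0.5],[0.008,0,0,0,0,0,0.5],[0.008,0,0,0,0,0,0.5]],
  ],
)

```text
time_s: 29.3
ee_pos: [0.5023, -0.3341, 0.0306]
eef_rot: [-3.141, 0.001, -0.125]
force: [-4.6, 1.6, 2.2]
grip_width: 0.0704
grip_force: 2.5
```

>>> play_rows(
  motion=[
    [[0.004,0,0,0,0,0,0.5],[0.006,0,0,0,0,0,0.5],[0.006,0,0,0,0,0,0.5]],
  ],
)

```text
time_s: 29.6
ee_pos: [0.5024, -0.3341, 0.0306]
eef_rot: [-3.141, 0.004, -0.125]
force: [-16.1, 3.6, 11.0]
grip_width: 0.0705
grip_force: 8.5
```

>>> play_rows(
  motion=[
    [[-0.04,0,0,0,0,0,0.5],[-0.04,0,-0.1,0,0,0,-1],[-0.04,0,-0.3,0,0,0,-1],[0.092,-0.33,-0.3,0,0,0,-1],[0.092,-0.33,-0.3,0,0,0,-1],[0.092,-0.33,-0.3,0,0,0,-1],[0.092,-0.33,-0.3,0,0,0,-1],[0.092,-0.33,-0.1,0,0,0,-1],[0.092,-0.33,0,0,0,0,-1],[0.092,-0.33,0,0,0,0,-1]],
  ],
)

```text
time_s: 30.6
ee_pos: [0.5353, -0.2562, 0.0277]
eef_rot: [-3.14, 0.004, -0.126]
force: [0.4, -0.3, 1.3]
grip_width: 0.0025
grip_force: 0.0
```

Run:
```python
from h import *
o=get_obs();p=o["ee_pos"];print(p,o["eef_rot"],o["force"],o["grip_width"])
d=p[:2]-[.504,-.345];print("gauge xy",d@[.992,-.1245],d@[.1245,.992])
```

```text
[ 0.53533131 -0.2561548   0.02770848] [-3.14038315  0.0036254  -0.12583898] [ 0.4263481  -0.31224087  1.34244058] 0.0025341061069688894
gauge xy 0.020019436472925436 0.0920351841020841
```

>>> play_rows(
  motion=[
    [[0,0.02,0,0,0,0,-1],[0,0.04,0,0,0,0,-1],[0,0.055,0,0,0,0,-1],[0,0.07,0,0,0,0,-1],[0,0.085,0,0,0,0,-1],[0,0.1,0,0,0,0,-1],[0,0.115,0,0,0,0,-1],[0,0.125,0,0,0,0,-1],[0,0.13,0,0,0,0,-1],[0,0.13,0,0,0,0,-1]],
  ],
)

```text
time_s: 31.6
ee_pos: [0.5334, -0.2877, 0.0317]
eef_rot: [-3.141, -0.001, -0.124]
force: [0.8, 4.4, 3.3]
grip_width: 0.0004
grip_force: 2.1
```

>>> play_rows(
  motion=[
    [[0,0.004,0,0,0,0,-1],[0,0.008,0,0,0,0,-1],[0,0.008,0,0,0,0,-1]],
  ],
)

```text
time_s: 31.9
ee_pos: [0.533, -0.2899, 0.031]
eef_rot: [3.141, -0.001, -0.124]
force: [1.2, 2.5, 2.9]
grip_width: 0.0006
grip_force: 1.4
```

Run:
```python
from h import *
o=get_obs();p=o["ee_pos"];print(p,o["eef_rot"],o["force"],o["grip_width"])
d=p[:2]-[.504,-.345];print("gauge xy",d@[.992,-.1245],d@[.1245,.992])
```

```text
[ 0.53295893 -0.28985071  0.03099953] [ 3.14140279e+00 -5.87265620e-04 -1.24384891e-01] [1.17728326 2.53634432 2.86413578] 0.0006453538123085643
gauge xy 0.02186117554323285 0.05831347962559335
```

>>> play_rows(
  motion=[
    [[0,0.004,0,0,0,0,-1],[0,0.006,0,0,0,0,-1],[0,0.006,0,0,0,0,-1]],
  ],
)

```text
time_s: 32.2
ee_pos: [0.5326, -0.2912, 0.0307]
eef_rot: [-3.142, 0.0, -0.124]
force: [2.2, 3.6, 3.1]
grip_width: 0.0002
grip_force: 1.6
```

>>> play_rows(
  motion=[
    [[0,0.004,0,0,0,0,-1],[0,0.006,0,0,0,0,-1],[0,0.006,0,0,0,0,-1]],
  ],
)

```text
time_s: 32.5
ee_pos: [0.5326, -0.2918, 0.0307]
eef_rot: [-3.14, 0.0, -0.124]
force: [0.7, 9.3, 6.3]
grip_width: 0.0004
grip_force: 5.1
```

>>> play_rows(
  motion=[
    [[0,0.003,0,0,0,0,-1],[0,0.005,0,0,0,0,-1],[0,0.005,0,0,0,0,-1]],
  ],
)

```text
time_s: 32.8
ee_pos: [0.5326, -0.2919, 0.0307]
eef_rot: [-3.138, 0.001, -0.124]
force: [1.6, 18.6, 9.9]
grip_width: 0.0007
grip_force: 9.3
```

>>> play_rows(
  motion=[
    [[0,-0.03,0,0,0,0,-1],[0,-0.03,-0.2,0,0,0,0.5],[0,0.1,-0.2,0,0,0,0.5],[-0.16,0.285,-0.2,0,0,0,0.5],[-0.16,0.285,-0.2,0,0,0,0.5],[-0.16,0.285,-0.2,0,0,0,0.5],[-0.16,0.285,-0.2,0,0,0,0.5],[-0.16,0.285,-0.1,0,0,0,0.5],[-0.16,0.285,0,0,0,0,0.5],[-0.16,0.285,0,0,0,0,0.5]],
  ],
)

```text
time_s: 33.8
ee_pos: [0.4834, -0.3574, 0.0276]
eef_rot: [-3.139, 0.005, -0.123]
force: [0.5, -0.2, 1.0]
grip_width: 0.0682
grip_force: 0.0
```

>>> play_rows(
  motion=[
    [[0.02,0,0,0,0,0,0.5],[0.04,0,0,0,0,0,0.5],[0.06,0,0,0,0,0,0.5],[0.064,0,0,0,0,0,0.5],[0.064,0,0,0,0,0,0.5]],
  ],
)

```text
time_s: 34.3
ee_pos: [0.4989, -0.3615, 0.0321]
eef_rot: [-3.141, 0.003, -0.124]
force: [-15.4, 6.6, 13.3]
grip_width: 0.0703
grip_force: 8.0
```

Run:
```python
from h import *
o=get_obs();p=o["ee_pos"];print(p,o["eef_rot"],o["force"],o["grip_width"])
d=p[:2]-[.504,-.345];print("gauge xy",d@[.992,-.1245],d@[.1245,.992])
```

```text
[ 0.4989236  -0.36152506  0.03205047] [-3.14127588e+00  2.74830994e-03 -1.24385197e-01] [-15.4038871    6.55473474  13.25389252] 0.07032471475394007
gauge xy -0.002978423045541215 -0.01702486815258588
```

The rail stops firmly against both stops. I'm backing off and lifting, then looking over the cartridge side.

>>> play_rows(
  motion=[
    [[-0.03,0,0,0,0,0,0.5],[-0.06,0,-0.2,0,0,0,0.5],[-0.1,-0.2,-0.5,0,0,0,0.7],[-0.2,-0.6,-0.5,0,0,-0.05,0.7],[-0.2,-0.6,-0.5,0,0,-0.1,0.7],[-0.2,-0.6,-0.5,0,0,-0.1,0.7],[-0.2,-0.6,-0.5,0,0,-0.1,0.7],[-0.2,-0.6,-0.5,0,0,-0.1,0.7],[-0.2,-0.6,-0.5,0,0,-0.1,0.7]],
  ],
)

```text
time_s: 35.2
ee_pos: [0.4688, -0.2068, 0.156]
eef_rot: [3.141, -0.0, 0.501]
force: [0.1, -0.1, -0.1]
grip_width: 0.0798
grip_force: 0.0
```

```bash
cat > look.py <<'E'
from h import *
import sys
k=sys.argv[1];bias=dict(top=(3.4,1.8),scene=(-2.9,-1.0))
o=get_obs();print(o["time_s"],o["ee_pos"],o["eef_rot"])
for n in("top","scene"):
    c=camera(n);W=cloud(c);np.savez(n+k+".npz",**c);B=np.array(bias[n])
    hsv=cv2.cvtColor(c["frame"],cv2.COLOR_RGB2HSV)
    R=lambda x0,x1,y0,y1:(W[...,0]>x0)&(W[...,0]<x1)&(W[...,1]>y0)&(W[...,1]<y1)
    for nm,reg,lo,hi,h,a in(("rail",R(.38,.6,-.47,-.2),.0245,.036,.03,60),("cart",R(.33,.52,.24,.385),.05,.07,.06,60),
      ("block",R(.3,.5,.36,.52),.032,.046,.04,60),("button",R(.3,.5,.36,.52),.053,.07,.062,20),("caps",R(.45,.68,.06,.26),.026,.04,.032,60)):
        for b in blobs(c,reg&(W[...,2]>lo)&(W[...,2]<hi),h,a): print(n,nm,b[0],b[1],b[2]+B,b[3:])
    m=R(.3,.5,.08,.24)&(c["frame"].max(2)<40)&(W[...,2]<.012)
    for b in blobs(c,m,.004,300): print(n,"mat",b[0],b[1],b[2]+B,b[3:])
    ye=R(.3,.55,.2,.42)&(hsv[...,0]>24)&(hsv[...,0]<40)&(hsv[...,1]>170)&(hsv[...,2]>70)
    vs,us=np.nonzero(ye);P=W[vs,us]
    t=P[:,2]>.055;s=(P[:,2]<.052)&(P[:,2]>.01)
    for nm,q in(("top",t),("side",s)): print(n,"sticker",nm,q.sum(),(P[q].mean(0)*1000).round(1)+np.r_[B,0] if q.any() else "")
    im=np.clip(c["frame"].astype(float)*1.6,0,255).astype(np.uint8)
    u,v=proj(c,(.42,.36,.03)).astype(int)
    cv2.imwrite(f"pics/{n}{k}.png",cv2.resize(im[v-40:v+40,u-50:u+50,::-1],None,fx=4,fy=4,interpolation=cv2.INTER_CUBIC))
cv2.imwrite(f"pics/c{k}.png",np.hstack([cv2.imread(f"pics/{n}{k}.png") for n in("top","scene")]))
E
python3 look.py 4
```

```text
35.2 [ 0.46884991 -0.20682666  0.15598543] [ 3.14099863e+00 -4.21246440e-04  5.01004827e-01]
top cart [148.9 242.7] 420 [430.2 331.1] ((61.7, 61.4), 1.7)
top block [111.8 258.1] 289 [393.8 438.7] ((74.4, 56.8), 24.9)
top button [107.  257.6] 100 [394.3 440.2] ((34.2, 30.7), 83.5)
top caps [228.5 180. ] 253 [606.1 119.4] ((49.8, 45.7), 179.8)
top caps [228.4 208.9] 265 [522.6 120.1] ((48.5, 44.9), 179.4)
top caps [198.7 210.3] 266 [521.2 202.6] ((48.6, 47.7), 0.3)
top mat [215.2 255.1] 1079 [397.8 159.8] ((95.1, 95.1), 14.1)
top sticker top 46 [422.8 315.4  60.8]
top sticker side 0 
scene rail [116.4 241.7] 468 [ 524.9 -362.2] ((121.5, 39.0), 83.0)
scene cart [325.4 142.2] 229 [431.4 328.8] ((75.3, 61.5), 149.5)
scene block [346.5 132.4] 153 [395.6 436.6] ((76.1, 67.3), 27.7)
scene button [347.4 126.3] 63 [396.1 434.6] ((42.1, 39.6), 67.6)
scene caps [302.2 178.6] 185 [520.5 203.7] ((53.5, 52.1), 0.4)
scene caps [278.1 187.1] 193 [522.3 120.2] ((53.7, 51.1), 179.9)
scene caps [290.2 208.1] 221 [605.3 119.3] ((52.8, 51.6), 2.5)
scene mat [271.9 161.5] 625 [395.1 158.8] ((101.3, 100.6), 104.0)
scene sticker top 21 [417.2 315.9  61.6]
scene sticker side 0
```

View pics/c4.png

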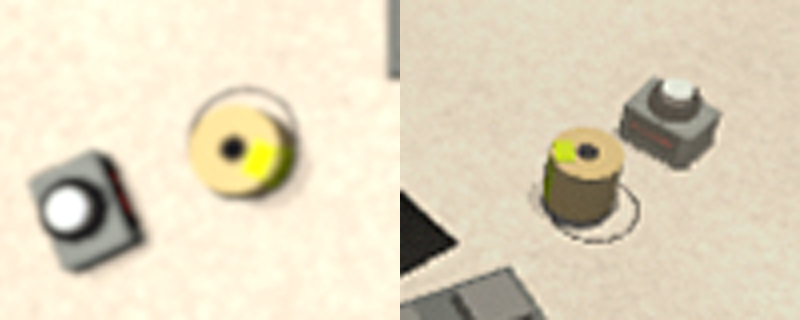

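The top crop shows the cartridge at (235,150) with its sticker folded onto the top at (260,157). It sits just off the ring, which is centred near (243,141), and the scanner is at (85,210). Next I fit the ring and the sticker angle.

Run:
```python
from h import *
from scipy.optimize import least_squares
bias=dict(top=(3.4,1.8),scene=(-2.9,-1.0))
for n in("top","scene"):
    c=dict(np.load(n+"4.npz"));W=cloud(c);B=np.array(bias[n])/1000
    g=cv2.cvtColor(c["frame"],cv2.COLOR_RGB2GRAY).astype(float)
    bg=cv2.medianBlur(c["frame"][...,1],15).astype(float)
    r=np.hypot(W[...,0]-.4424+B[0],W[...,1]-.3382+B[1])
    dark=(W[...,2]<.004)&(r<.05)&(r>.028)&(cv2.morphologyEx(g,cv2.MORPH_BLACKHAT,np.ones((5,5)))>12)
    vs,us=np.nonzero(dark);P=np.array([ray(c,u,v,0)[:2] for u,v in zip(us,vs)])
    f=least_squares(lambda q:np.hypot(*(P-q).T)-.038,[.4424,.3382],loss="soft_l1",f_scale=.002)
    print(n,"ring",len(P),(f.x+B)*1000,"rms",np.sqrt(np.mean(f.fun**2)))
    hsv=cv2.cvtColor(c["frame"],cv2.COLOR_RGB2HSV)
    disc=(np.hypot(W[...,0]-.43+B[0],W[...,1]-.33+B[1])<.036)&(W[...,2]>.057)
    ye=disc&(hsv[...,0]>25)&(hsv[...,0]<40)&(hsv[...,1]>150)
    hole=disc&(c["frame"].max(2)<60)
    q=lambda m:np.mean([ray(c,u,v,.06)[:2] for v,u in zip(*np.nonzero(m))],0)
    y,h,d=q(ye),q(hole) if hole.any() else np.nan,q(disc)
    print(ye.sum(),hole.sum(),"sticker",y+B,"hole",h+B,"disc",d+B,"ang",np.degrees(np.arctan2(*(y-h)[::-1])),np.degrees(np.arctan2(*(y-d)[::-1])), np.hypot(*(y-h)))
print(go(.431,.331,.14,2.63))
```

```text
top ring 102 [438.8674791  343.82893662] rms 0.002113513593907514
58 17 sticker [0.4229243  0.31575057] hole [0.43093059 0.33401353] disc [0.43079265 0.33220725] ang -113.67212364762776 -115.55362268207958 0.019940823681207857
scene ring 52 [435.15060648 342.84649943] rms 0.0023680586771071205
23 14 sticker [0.41645824 0.31743716] hole [0.43617024 0.33147811] disc [0.428959 0.332976] ang -144.53756176460612 -128.81613803483003 0.02420146733144366
[ 0.8992 -1.9611  0.0625 -0.339 ]
```

Run:
```python
from h import *
bias=dict(top=(3.4,1.8),scene=(-2.9,-1.0))
for n in("top","scene"):
    c=dict(np.load(n+"4.npz"));W=cloud(c);B=np.array(bias[n])/1000
    g=cv2.cvtColor(c["frame"],cv2.COLOR_RGB2GRAY)
    bh=cv2.morphologyEx(g,cv2.MORPH_BLACKHAT,np.ones((5,5)))
    body=cv2.dilate((W[...,2]>.006).astype(np.uint8),np.ones((3,3)))>0
    r=np.hypot(W[...,0]+B[0]-.442,W[...,1]+B[1]-.339)
    m=(~body)&(r<.055)&(r>.025)&(bh>10)
    vs,us=np.nonzero(m);P=np.array([ray(c,u,v,0)[:2] for u,v in zip(us,vs)])+B;w=bh[m].astype(float)
    gx,gy=np.meshgrid(np.arange(.425,.456,.0005),np.arange(.325,.356,.0005))
    d=np.hypot(P[:,0,None,None]-gx,P[:,1,None,None]-gy)-.038
    s=(w[:,None,None]*np.exp(-(d/.0015)**2)).sum(0);i=np.unravel_index(s.argmax(),s.shape)
    print(n,len(P),"ring",gx[i],gy[i],s.max(),w.sum())
    # block rect via top face & button
    for nm,lo,hi,h in(("block",.036,.044,.04),("button",.058,.066,.062)):
        for b in blobs(c,(r<.2)&(W[...,1]>.39)&(W[...,2]>lo)&(W[...,2]<hi),h,15): print(n,nm,b[2]+B*1000,b[3:])
```

```text
top 80 ring 0.44 0.34500000000000003 759.2676995709672 1727.0
top block [419.3 449.9] ((56.6, 28.3), 95.5)
top block [379.8 433.1] ((54.7, 41.8), 115.8)
top button [393.8 440.1] ((29.4, 26.1), 88.8)
scene 52 ring 0.4365 0.34400000000000003 988.6123682536514 1796.0
scene block [393.1 438.7] ((73.7, 61.2), 27.7)
scene button [393.5 441.1] ((32.4, 26.9), 148.5)
```

>>> play_rows(
  motion=[
    [[0.41,-0.916,0,0,0,-0.207,0.8],[0.41,-0.916,0,0,0,-0.207,0.8],[0.41,-0.916,0,0,0,-0.207,0.8],[0.41,-0.916,0,0,0,-0.207,0.8],[0.41,-0.916,0,0,0,-0.207,0.8],[0.41,-0.916,0,0,0,-0.207,0.8],[0.41,-0.916,0,0,0,-0.207,0.8],[0.41,-0.916,0,0,0,-0.207,0.8],[0.41,-0.916,0,0,0,-0.207,0.8],[0.41,-0.916,0,0,0,-0.207,0.8]],
  ],
)

```text
time_s: 36.3
ee_pos: [0.448, 0.0431, 0.1555]
eef_rot: [-3.141, -0.0, 1.803]
force: [0.4, -0.0, 0.9]
grip_width: 0.0846
grip_force: 0.0
```

Run:
```python
from h import *
o=get_obs();print(o["ee_pos"],o["eef_rot"])
print(go(.431,.24,.15,2.63))
```

```text
[0.44796567 0.04314831 0.15553315] [-3.14127125e+00 -6.95931454e-05  1.80323601e+00]
[ 0.7819  0.1153  0.0221 -0.1316]
```

>>> play_rows(
  motion=[
    [[0.782,0.115,0.02,0,0,-0.1316,0.8],[0.782,0.115,0.02,0,0,-0.1316,0.8],[0.782,0.115,0.02,0,0,-0.1316,0.8],[0.782,0.115,0.02,0,0,-0.1316,0.8],[0.782,0.115,0.02,0,0,-0.1316,0.8],[0.782,0.115,0.02,0,0,-0.1316,0.8],[0.782,0.115,0.02,0,0,-0.1316,0.8]],
  ],
)

```text
time_s: 37.0
ee_pos: [0.4305, 0.2404, 0.1504]
eef_rot: [-3.141, -0.0, 2.628]
force: [-0.4, 0.1, 0.1]
grip_width: 0.0844
grip_force: 0.0
```

Run:
```python
from h import *
o=get_obs();print(o["ee_pos"],o["eef_rot"])
c=camera("scene");W=cloud(c)
for b in blobs(c,(np.hypot(W[...,0]-.43,W[...,1]-.33)<.08)&(W[...,1]<.39)&(W[...,2]>.055)&(W[...,2]<.065),.06): print(b)
for b in blobs(c,(np.hypot(W[...,0]-.52,W[...,1]+.36)<.08)&(W[...,2]>.0245)&(W[...,2]<.036),.03,60): print("rail",b)
print(go(.431,.332,.037,2.63))
```

```text
[0.43052521 0.24041134 0.15043353] [-3.14121587e+00 -2.85984309e-04  2.62835886e+00]
(array([325.5, 141.6]), np.int32(209), array([432.6, 330.8]), (71.3, 61.5), 149.5)
rail (array([116.4, 241.8]), np.int32(473), array([ 527.4, -361. ]), (121.8, 38.2), 83.0)
[ 0.1799  0.3203  0.4541 -0.0007]
```

>>> play_rows(
  motion=[
    [[0.18,0.32,0,0,0,0,0.8],[0.18,0.32,0,0,0,0,0.8],[0.18,0.32,0,0,0,0,0.8],[0.18,0.32,0.1,0,0,0,0.8],[0.18,0.32,0.25,0,0,0,0.8],[0.18,0.32,0.38,0,0,0,0.8],[0.18,0.32,0.45,0,0,0,0.8],[0.18,0.32,0.45,0,0,0,0.8]],
  ],
  grip_force=10,
)

```text
time_s: 37.85
ee_pos: [0.4295, 0.3305, 0.036]
eef_rot: [-3.138, -0.002, 2.627]
force: [-0.7, 0.4, -0.5]
grip_width: 0.0843
grip_force: 0.0
```

>>> play_rows(
  motion=[
    [[0,0,0,0,0,0,-1],[0,0,0,0,0,0,-1],[0,0,0,0,0,0,-1],[0,0,0,0,0,0,-1],[0,0,0,0,0,0,-1]],
  ],
)

```text
time_s: 38.35
ee_pos: [0.4307, 0.3323, 0.0392]
eef_rot: [3.14, 0.001, 2.631]
force: [-1.1, -1.8, 6.7]
grip_width: 0.0597
grip_force: 10.0
```

>>> play_rows(
  motion=[
    [[0,0,-0.02,0,0,0,-1],[0,0,-0.02,0,0,0,-1],[0,0,-0.02,0,0,0,-1]],
  ],
  grip_force=35,
)

```text
time_s: 38.65
ee_pos: [0.4302, 0.3321, 0.0433]
eef_rot: [3.142, 0.0, 2.631]
force: [0.3, -0.9, -1.6]
grip_width: 0.0597
grip_force: 35.0
```

Run:
```python
from h import *
o=get_obs();print(o["ee_pos"],o["eef_rot"],o["force"],o["grip_width"],o["qpos"])
p=o["ee_pos"]
print(go(.439,.343,p[2],2.63-np.radians(131)))
```

```text
[0.43023538 0.33211634 0.04327298] [3.14153347e+00 2.30925028e-05 2.63141932e+00] [ 0.27862697 -0.92256015 -1.55948538] 0.059679965139078445 [ 5.90002233e-01  5.05512052e-01  1.69749471e+00  7.75092489e-06
  9.38522673e-01 -4.70625344e-01]
[-0.0093  0.0551 -0.      0.3641]
```

>>> play_rows(
  motion=[
    [[0,0,0,0,0,0.02,-1],[-0.009,0.055,0,0,0,0.182,-1],[-0.009,0.055,0,0,0,0.182,-1],[-0.009,0.055,0,0,0,0.182,-1],[-0.009,0.055,0,0,0,0.182,-1],[-0.009,0.055,0,0,0,0.182,-1],[-0.009,0.055,0,0,0,0.182,-1],[-0.009,0.055,0,0,0,0.182,-1],[-0.009,0.055,0,0,0,0.182,-1],[-0.009,0.055,0,0,0,0.182,-1]],
  ],
)

```text
time_s: 39.65
ee_pos: [0.4389, 0.343, 0.043]
eef_rot: [-3.141, 0.0, 1.492]
force: [0.7, 0.2, -1.1]
grip_width: 0.0594
grip_force: 35.0
```

>>> play_rows(
  motion=[
    [[0,0,0,0,0,0.182,-1],[0,0,0,0,0,0.182,-1],[0,0,0,0,0,0.182,-1],[0,0,0,0,0,0.182,-1],[0,0,0,0,0,0.182,-1],[0,0,0,0,0,0.182,-1],[0,0,0,0,0,0.182,-1],[0,0,0,0,0,0.182,-1],[0,0,0,0,0,0.182,-1],[0,0,0,0,0,0.182,-1]],
  ],
)

```text
time_s: 40.65
ee_pos: [0.4389, 0.343, 0.0431]
eef_rot: [3.142, 0.0, 0.349]
force: [-0.6, 0.5, -1.1]
grip_width: 0.0594
grip_force: 35.0
```

Run:
```python
from h import *
o=get_obs();print(o["ee_pos"],o["eef_rot"],o["force"],o["grip_width"],o["grip_force"])
print(go(.439,.343,.039,2.63-np.radians(131)))
for n in("top","scene"):
    c=camera(n);u,v=proj(c,(.42,.36,.03)).astype(int)
    im=np.clip(c["frame"].astype(float)*1.6,0,255).astype(np.uint8)
    cv2.imwrite(f"pics/{n}5.png",cv2.resize(im[v-40:v+40,u-50:u+50,::-1],None,fx=4,fy=4,interpolation=cv2.INTER_CUBIC))
cv2.imwrite(f"pics/c5.png",np.hstack([cv2.imread(f"pics/{n}5.png") for n in("top","scene")]))
```

```text
[0.43892962 0.34298127 0.04314493] [3.14152823e+00 1.24656839e-04 3.49132864e-01] [-0.61871935  0.49257613 -1.10274078] 0.059421477203650756 34.998579025268555
[0.0003 0.     0.0166 0.0009]
```

View pics/c5.png

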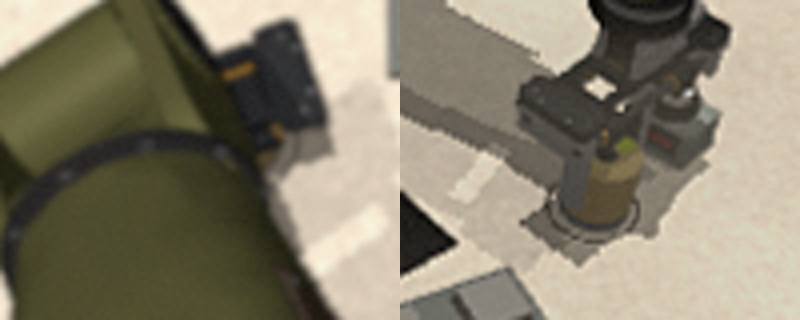

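The scene crop shows the cartridge centred in the ring at (600,200) with its sticker toward the scanner at (685,125). I'm setting it down, releasing and checking.

>>> play_rows(
  motion=[
    [[0,0,0.01,0,0,0,-1],[0,0,0.017,0,0,0,-1],[0,0,0.017,0,0,0,-1],[0,0,0.017,0,0,0,0.7],[0,0,0.017,0,0,0,0.7],[0,0,0.017,0,0,0,0.7],[0,0,0.017,0,0,0,0.7],[0,0,-0.2,0,0,0,0.7],[0,0,-0.4,0,0,0,0.7],[0,0,-0.5,0,0,0,0.7]],
  ],
)

```text
time_s: 41.75
ee_pos: [0.4396, 0.3434, 0.172]
eef_rot: [-3.141, -0.004, 0.344]
force: [-0.3, 0.4, -1.1]
grip_width: 0.0798
grip_force: 0.0
```

>>> play_rows(
  motion=[
    [[-0.3,0.9,-0.1,0,0,0,-1],[-0.3,0.9,-0.1,0,0,0,-1],[-0.3,0.9,-0.1,0,0,0,-1],[-0.3,0.9,-0.1,0,0,0,-1],[-0.3,0.9,-0.1,0,0,0,-1],[-0.3,0.9,-0.1,0,0,0,-1],[-0.3,0.9,-0.1,0,0,0,-1]],
  ],
)

```text
time_s: 42.45
ee_pos: [0.4444, 0.1055, 0.1934]
eef_rot: [-3.142, -0.001, 0.343]
force: [0.7, 0.1, 0.2]
grip_width: 0.0273
grip_force: 0.0
```

```bash
python3 look.py 6
python3 - <<'E'
from h import *
bias=dict(top=(3.4,1.8),scene=(-2.9,-1.0))
for n in("top","scene"):
    c=dict(np.load(n+"6.npz"));W=cloud(c);B=np.array(bias[n])/1000
    hsv=cv2.cvtColor(c["frame"],cv2.COLOR_RGB2HSV)
    disc=(np.hypot(W[...,0]-.439+B[0],W[...,1]-.343+B[1])<.036)&(W[...,2]>.057)
    ye=disc&(hsv[...,0]>25)&(hsv[...,0]<40)&(hsv[...,1]>150)
    q=lambda m:np.mean([ray(c,u,v,.06)[:2] for v,u in zip(*np.nonzero(m))],0)
    y,d=q(ye),q(disc)
    print(n,"disc",d+B,"ang",np.degrees(np.arctan2(*(y-d)[::-1])),np.hypot(*(y-d)))
E
```

```text
42.45 [0.44444495 0.10552991 0.1934001 ] [-3.14152851e+00 -5.59129571e-04  3.42679882e-01]
top rail [400.2 205.2] 462 [ 523.6 -363.3] ((124.1, 34.1), 82.8)
top cart [145.  238.6] 413 [442.2 342.1] ((62.5, 58.7), 88.8)
top block [111.8 258.2] 292 [393.6 439.1] ((74.5, 55.9), 24.9)
top button [136.  238.6] 53 [442.5 366.3] ((48.0, 13.0), 178.3)
top button [106.6 258.2] 116 [389.9 440.9] ((37.4, 32.8), 136.0)
top caps [228.4 180. ] 252 [606.2 119.4] ((49.7, 45.6), 179.8)
top sticker top 38 [434.3 361.4  61.3]
top sticker side 0 
scene rail [116.4 241.7] 469 [ 524.1 -361.8] ((122.1, 37.3), 83.0)
scene cart [329.9 143.6] 234 [442.  341.2] ((74.1, 61.5), 149.0)
scene block [346.5 132.3] 151 [395.2 437.4] ((76.1, 65.4), 27.7)
scene button [347.7 126.4] 64 [397.  435.2] ((43.4, 42.8), 78.9)
scene button [336.  140.6] 35 [440.2 365.3] ((47.4, 18.9), 1.8)
scene caps [302.2 178.6] 188 [520.4 203.4] ((53.2, 52.6), 0.4)
scene caps [278.1 187.1] 193 [522.4 120. ] ((53.5, 51.6), 0.4)
scene caps [290.2 208. ] 216 [605.  119.6] ((52.2, 51.0), 2.5)
scene mat [272.  161.4] 655 [394.9 158.2] ((105.4, 104.6), 104.0)
scene sticker top 19 [428.6 360.8  61.3]
scene sticker side 0 
top disc [0.44207503 0.34278261] ang 114.67601543893257 0.020077298635572102
scene disc [0.43958792 0.3431115 ] ang 122.73677886586951 0.02151367099278843
```

View pics/c6.png

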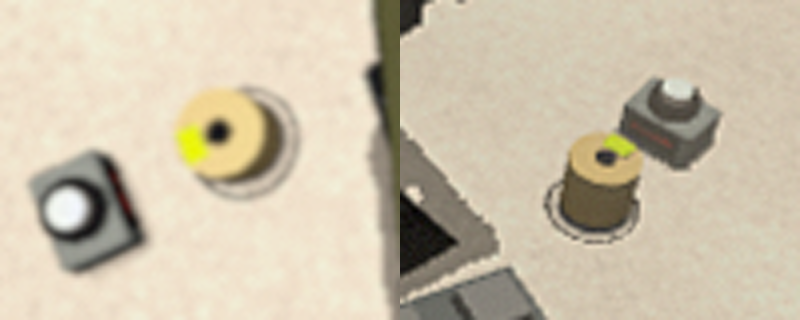

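The sticker now points at 114.7°, against 115° for the scanner, and the cartridge is centred in the ring. The rail and caps are unchanged, so I press the button at (0.394, 0.441).

>>> play_rows(
  motion=[
    [[0.13,-0.66,0,0,0,0,-1],[0.13,-0.66,0,0,0,0,-1],[0.13,-0.66,0,0,0,0,-1],[0.13,-0.66,0,0,0,0,-1],[0.13,-0.66,0,0,0,0,-1],[0.13,-0.66,0,0,0,0,-1]],
  ],
)

```text
time_s: 43.15
ee_pos: [0.4187, 0.2726, 0.1928]
eef_rot: [3.141, 0.001, 0.346]
force: [1.0, 0.1, 0.6]
grip_width: 0.0007
grip_force: 0.0
```

Run:
```python
from h import *
o=get_obs();print(o["ee_pos"],o["eef_rot"]);print(go(.394,.441,.09,.343))
```

```text
[0.41874502 0.27263452 0.19277802] [3.14131735e+00 7.85222774e-04 3.46410281e-01]
[ 1.356e-01 -6.671e-01  4.111e-01  5.000e-04]
```

>>> play_rows(
  motion=[
    [[0.136,-0.667,0,0,0,0,-1],[0.136,-0.667,0,0,0,0,-1],[0.136,-0.667,0,0,0,0,-1],[0.136,-0.667,0,0,0,0,-1],[0.136,-0.667,0,0,0,0,-1],[0.136,-0.667,0.2,0,0,0,-1],[0.136,-0.667,0.35,0,0,0,-1],[0.136,-0.667,0.4,0,0,0,-1],[0.136,-0.667,0.4,0,0,0,-1]],
  ],
)

```text
time_s: 44.05
ee_pos: [0.3951, 0.4392, 0.0924]
eef_rot: [3.14, 0.002, 0.343]
force: [0.5, 1.2, 0.3]
grip_width: 0.0003
grip_force: 0.0
```

Run:
```python
from h import *
o=get_obs();print(o["ee_pos"],o["eef_rot"],o["force"]);print(go(.394,.441,.0765,.343))
c=camera("scene");W=cloud(c);u,v=proj(c,(.42,.39,.05)).astype(int)
im=np.clip(c["frame"].astype(float)*1.6,0,255).astype(np.uint8)
cv2.imwrite("pics/s7.png",cv2.resize(im[v-35:v+35,u-40:u+40,::-1],None,fx=7,fy=7,interpolation=cv2.INTER_CUBIC))
```

```text
[0.39514971 0.43921201 0.09237109] [3.14044759e+00 2.28523356e-03 3.43097699e-01] [0.51146344 1.1630744  0.31431563]
[-0.0019 -0.0083  0.0635  0.    ]
```

View pics/s7.png

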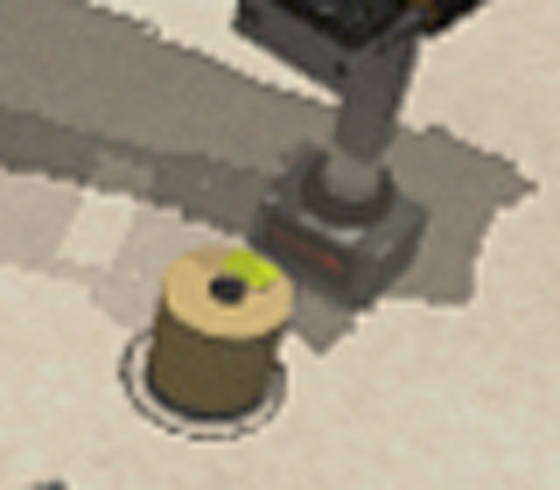

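The fingertip sits over the button at (360,165) and the cartridge is still in the ring. Pressing now.

>>> play_rows(
  motion=[
    [[0,0,0.03,0,0,0,-1],[0,0,0.045,0,0,0,-1],[0,0,0.055,0,0,0,-1],[0,0,0.06,0,0,0,-1],[0,0,0.064,0,0,0,-1],[0,0,0.064,0,0,0,-1]],
  ],
)

```text
time_s: 44.7
ee_pos: [0.3952, 0.4407, 0.0776]
eef_rot: [-3.141, -0.001, 0.344]
force: [0.1, 0.1, 3.4]
grip_width: 0.0005
grip_force: 1.7
```

>>> play_rows(
  motion=[
    [[0,0,0.002,0,0,0,-1],[0,0,0.004,0,0,0,-1],[0,0,0.004,0,0,0,-1]],
  ],
)

```text
time_s: 45.0
ee_pos: [0.3952, 0.4408, 0.0764]
eef_rot: [-3.141, -0.001, 0.344]
force: [2.7, -0.3, 4.6]
grip_width: 0.0004
grip_force: 2.1
```

>>> play_rows(
  motion=[
    [[0,0,0.003,0,0,0,-1],[0,0,0.006,0,0,0,-1],[0,0,0.006,0,0,0,-1]],
  ],
)

```text
time_s: 45.3
ee_pos: [0.3952, 0.4408, 0.0752]
eef_rot: [-3.141, -0.001, 0.344]
force: [2.0, -0.8, 8.2]
grip_width: 0.0006
grip_force: 4.2
```

>>> play_rows(
  motion=[
    [[0,0,0.002,0,0,0,-1],[0,0,0.003,0,0,0,-1],[0,0,0.003,0,0,0,-1],[0,0,0.003,0,0,0,-1]],
  ],
)

```text
time_s: 45.7
ee_pos: [0.3952, 0.4408, 0.0751]
eef_rot: [-3.141, -0.001, 0.344]
force: [0.7, -2.8, 14.4]
grip_width: 0.0005
grip_force: 7.4
```

The button is on its hard stop at 14 N. I'll confirm the cartridge hasn't moved, then release the button.

```bash
python3 look.py 8 | grep -E "scene (cart|rail|mat|sticker top)|top mat"
```

```text
top mat [215.3 255. ] 1098 [397.9 159.8] ((95.8, 95.4), 13.8)
scene rail [116.5 241.7] 471 [ 524.1 -361.8] ((122.0, 37.4), 82.9)
scene cart [330.1 143.6] 231 [442.7 341.2] ((75.1, 61.6), 150.8)
scene mat [271.9 161.5] 624 [395. 159.] ((101.9, 100.5), 103.9)
scene sticker top 19 [429.  360.9  60.7]
```

>>> play_rows(
  motion=[
    [[0,0,-0.1,0,0,0,-1],[0,0,-0.3,0,0,0,-1],[0,0,-0.35,0,0,0,-1],[0,0.4,-0.35,0,0,-0.1,0.7],[0,0.4,-0.35,0,0,-0.1,0.7],[0,0.4,-0.35,0,0,-0.1,0.7],[0,0.4,-0.35,0,0,-0.1,0.7],[0,0.4,-0.35,0,0,-0.1,0.7],[0,0.4,-0.35,0,0,-0.1,0.7],[0,0.4,-0.35,0,0,-0.1,0.7]],
  ],
)

```text
time_s: 46.8
ee_pos: [0.4283, 0.3464, 0.1608]
eef_rot: [-3.141, 0.001, 0.971]
force: [0.1, 0.5, -0.7]
grip_width: 0.0531
grip_force: 0.0
```

Run:
```python
from h import *
o=get_obs();print(o["ee_pos"],o["eef_rot"],o["grip_width"]);print(go(.439,.343,.04,.97))
c=camera("scene");W=cloud(c)
for b in blobs(c,(W[...,1]<.39)&(W[...,1]>.2)&(W[...,0]>.3)&(W[...,0]<.6)&(W[...,2]>.055)&(W[...,2]<.065),.06): print(b)
```

```text
[0.42831546 0.34644138 0.16083516] [-3.14100934e+00  1.08573766e-03  9.71085683e-01] 0.053103293244447354
[1.280e-02 4.300e-02 4.833e-01 2.000e-04]
(array([330. , 143.1]), np.int32(214), array([443.3, 343.5]), (69.9, 61.6), 150.8)
```

>>> play_rows(
  motion=[
    [[0.013,0.043,0,0,0,0,0.8],[0.013,0.043,0,0,0,0,0.8],[0.013,0.043,0,0,0,0,0.8],[0.013,0.043,0,0,0,0,0.8],[0.013,0.043,0.15,0,0,0,0.8],[0.013,0.043,0.3,0,0,0,0.8],[0.013,0.043,0.43,0,0,0,0.8],[0.013,0.043,0.483,0,0,0,0.8],[0.013,0.043,0.483,0,0,0,0.8]],
  ],
  grip_force=10,
)

```text
time_s: 47.75
ee_pos: [0.4388, 0.3428, 0.0395]
eef_rot: [-3.141, 0.003, 0.973]
force: [-0.2, 0.5, 0.3]
grip_width: 0.0847
grip_force: 0.0
```

>>> play_rows(
  motion=[
    [[0,0,0,0,0,0,-1],[0,0,0,0,0,0,-1],[0,0,0,0,0,0,-1],[0,0,0,0,0,0,-1],[0,0,0,0,0,0,-1]],
  ],
)

```text
time_s: 48.25
ee_pos: [0.4398, 0.3434, 0.0418]
eef_rot: [3.141, -0.002, 0.973]
force: [-0.5, -0.2, 7.8]
grip_width: 0.06
grip_force: 10.0
```

>>> play_rows(
  motion=[
    [[0,0,-0.02,0,0,0,-1],[0,0,-0.06,0,0,0,-1],[0,0,-0.06,0,0,0,-1],[0,0,-0.06,0,0,0,-1]],
  ],
  grip_force=35,
)

```text
time_s: 48.65
ee_pos: [0.4395, 0.3432, 0.056]
eef_rot: [3.141, -0.001, 0.973]
force: [-1.1, -0.5, -1.2]
grip_width: 0.0596
grip_force: 35.0
```

Run:
```python
from h import *
o=get_obs();print(o["ee_pos"],o["eef_rot"],o["force"],o["grip_width"]);print(go(.3965,.1595,o["ee_pos"][2],.97))
```

```text
[0.43946605 0.3431895  0.05601681] [ 3.14141126e+00 -5.53056872e-04  9.72654255e-01] [-1.13887071 -0.54366781 -1.19454394] 0.05959127095401731
[-7.040e-01  2.717e-01 -0.000e+00  4.000e-04]
```

>>> play_rows(
  motion=[
    [[-0.1,0.038,0,0,0,0,-1],[-0.2,0.077,0,0,0,0,-1],[-0.3,0.116,0,0,0,0,-1],[-0.4,0.154,0,0,0,0,-1],[-0.5,0.193,0,0,0,0,-1],[-0.6,0.232,0,0,0,0,-1],[-0.704,0.272,0,0,0,0,-1],[-0.704,0.272,0,0,0,0,-1],[-0.704,0.272,0,0,0,0,-1]],
  ],
)

```text
time_s: 49.55
ee_pos: [0.3967, 0.1593, 0.0558]
eef_rot: [3.141, -0.0, 0.972]
force: [0.1, 0.1, -2.1]
grip_width: 0.0597
grip_force: 35.0
```

Run:
```python
from h import *
o=get_obs();print(o["ee_pos"],o["eef_rot"],o["force"],o["grip_width"],o["grip_force"])
c=camera("scene");W=cloud(c);u,v=proj(c,(.40,.16,.05)).astype(int)
im=np.clip(c["frame"].astype(float)*1.6,0,255).astype(np.uint8)
cv2.imwrite("pics/s9.png",cv2.resize(im[v-40:v+40,u-40:u+40,::-1],None,fx=6,fy=6,interpolation=cv2.INTER_CUBIC))
```

```text
[0.39665365 0.15928384 0.05580324] [ 3.14146880e+00 -3.17905911e-04  9.71565987e-01] [ 0.05484079  0.10708616 -2.11397752] 0.05972634642861365 34.999385476112366
```

View pics/s9.png

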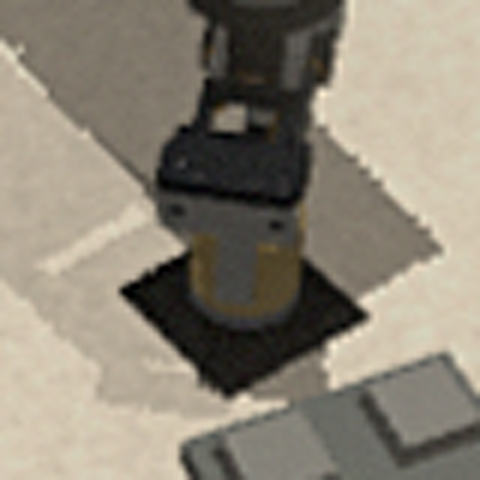

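The cartridge hangs upright over the mat, at (245,280) in the crop. Lowering it, releasing and backing off.

>>> play_rows(
  motion=[
    [[0,0,0.015,0,0,0,-1],[0,0,0.03,0,0,0,-1],[0,0,0.04,0,0,0,-1],[0,0,0.04,0,0,0,-1],[0,0,0.04,0,0,0,0.7],[0,0,0.04,0,0,0,0.7],[0,0,0.04,0,0,0,0.7],[0,0,0.04,0,0,0,0.7],[0,0,-0.15,0,0,0,0.7],[0,0,-0.35,0,0,0,0.7]],
  ],
)

```text
time_s: 50.6
ee_pos: [0.3956, 0.1591, 0.1435]
eef_rot: [-3.139, 0.003, 0.973]
force: [0.6, -0.1, 0.1]
grip_width: 0.0794
grip_force: 0.0
```

>>> play_rows(
  motion=[
    [[0,0,-0.3,0,0,0,0.7],[-0.7,0,-0.3,0,0,0,0.7],[-0.7,0.3,-0.3,0,0,0,0.7],[-0.7,0.3,-0.3,0,0,0,0.7],[-0.7,0.3,-0.3,0,0,0,0.7],[-0.7,0.3,-0.3,0,0,0,0.7],[-0.7,0.3,-0.3,0,0,0,0.7],[-0.7,0.3,-0.3,0,0,0,0.7]],
  ],
)

```text
time_s: 51.4
ee_pos: [0.3599, -0.0267, 0.218]
eef_rot: [-3.141, -0.0, 0.974]
force: [0.6, 0.7, 0.0]
grip_width: 0.0802
grip_force: 0.0
```

```bash
python3 look.py 10 | grep -vE "sticker|button"
python3 - <<'E'
from h import *
for n in("top","scene"):
    c=dict(np.load(n+"10.npz"));W=cloud(c)
    for b in blobs(c,(np.hypot(W[...,0]-.3965,W[...,1]-.159)<.06)&(W[...,2]>.054)&(W[...,2]<.075),.064): print(n,b)
    for x,y in((.6058,.1195),(.5218,.12),(.5205,.203)):
        m=np.hypot(W[...,0]-x,W[...,1]-y)<.012; print(n,"cap z",np.median(W[m][:,2]))
c=dict(np.load("scene10.npz"));cv2.imwrite("pics/s10.png",np.clip(cv2.resize(c["frame"][:,:,::-1],(800,600))*1.5,0,255).astype(np.uint8))
E
```

```text
51.4 [ 0.35991984 -0.02667154  0.21800709] [-3.14118453e+00 -4.46155706e-05  9.73545264e-01]
top rail [400.4 205.3] 462 [ 523.4 -363.2] ((124.1, 34.5), 82.8)
top block [111.9 258.2] 293 [393.6 439.1] ((74.4, 56.1), 25.1)
top caps [228.4 180. ] 250 [606.2 119.4] ((49.7, 45.6), 179.8)
top caps [228.4 208.9] 264 [522.5 120.1] ((48.5, 44.9), 179.4)
top caps [198.7 210.2] 265 [521.1 202.4] ((48.7, 47.5), 0.8)
top mat [217.8 256.1] 583 [397.5 158.8] ((97.1, 97.0), 103.8)
scene rail [116.5 241.8] 472 [ 524.2 -362. ] ((121.7, 37.7), 82.7)
scene block [346.9 132.3] 143 [394.5 438. ] ((76.0, 65.0), 26.2)
scene caps [302.1 178.6] 186 [519.9 203.2] ((53.1, 52.3), 90.4)
scene caps [278.1 187.1] 193 [522.2 120.2] ((53.3, 51.3), 0.4)
scene caps [290.2 208.1] 217 [605.3 119.6] ((52.7, 51.0), 2.5)
scene mat [271.1 164.8] 360 [394.  158.6] ((102.8, 101.3), 14.0)
top (array([213.1, 253.8]), np.int32(413), array([393.8, 158.1]), (60.9, 60.4), 89.7)
top cap z 0.03180548685472384
top cap z 0.03198211455672206
top cap z 0.03246375766726306
scene (array([273.2, 149.2]), np.int32(241), array([402.6, 158.6]), (70.9, 60.9), 156.4)
scene cap z 0.03200917290116301
scene cap z 0.03227109518964433
scene cap z 0.032443913381615785
```

View pics/s10.png

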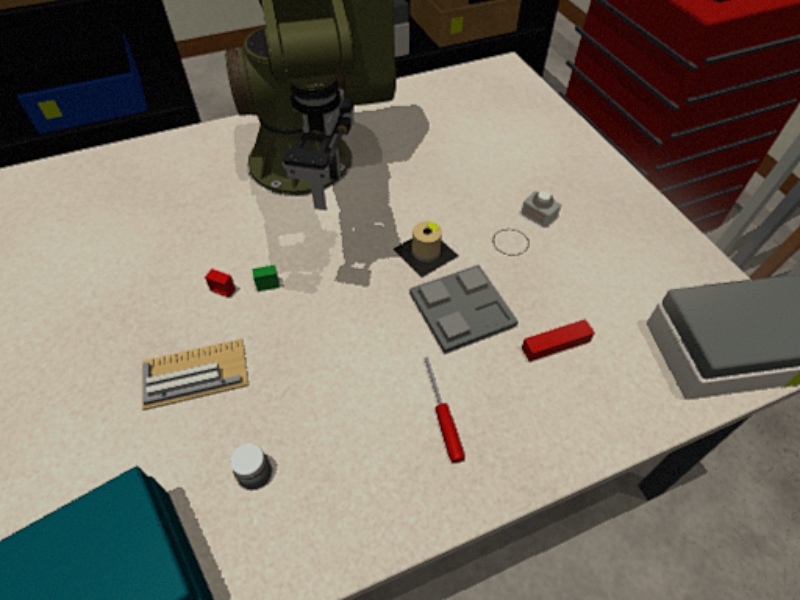

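The picture shows three caps flat in their pockets at (435,293), (473,282) and (453,325). The rail is home at (182,380) and the cartridge stands on the mat at (427,240). No fourth cap is in view and the carton, jar and screwdriver haven't moved, so I'm handing in.

```bash
python3 -c "
from station import workorder
print(workorder.hand_in())"
```

```text
the job is handed in; nothing more can be done
None
```

I handed the job in at about 51 s with every step done, but the station returned no verdict: the rail is home against both stops, the three caps present are seated rim down, the scanner button was pressed fully with the sticker facing it, the cartridge stands on the mat, and the carton, jar and screwdriver were not touched.

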